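# Prop and weight a wing spar for gluing

### The arm

A 6-joint arm with a two-finger parallel gripper is mounted at the origin on the work surface. World frame = base frame: x ahead of the robot, y to its left, z up, the work surface at z = 0. Lengths are in m, angles in degrees, forces in N, time in s.
With the tool pointing down it reaches from about 0.25 to 0.8 m from the base axis. Payload 8.5 kg.
Tool frame: the origin (TCP) lies at the very end of the fingers, on their centre line; the grasp point (between the pads) lies 19 mm behind it; z points along the fingers, y is the direction in which the jaws open and shut (so a half turn about z gives the same grasp; the last joint's range is limited). The gripper opens to 85 mm and grips with 20 to 120 N. Pads are 22 mm wide; open, the fingers measure 114 mm over their backs; the gripper's body (76 mm by 85 mm) begins 54 mm behind the grasp point. The pads swing forward as they close: fully open they stand 13 mm farther back than shut.
Start: joints at [-75.745, 13.648, -0.773, 75.585, 0, 90], TCP at [0.129, -0.509, 0.231] pointing down, gripper open.
Joint ranges: [-152.45, 152.45], [-59.26, 108.67], [-65.41, 83.53], [-104.44, 129.93], [-82.83, 76.93], [-180, 180]. Speed limits (degrees/s): [127.2, 127.2, 159.86, 180, 180, 180].

### API

Orientations are given as a 3x3 rotation matrix whose columns are the frame's x, y, z axes.
In Python, from workcell import observe, viewer, close_job gives the robot as it stands. The module is installed in compiled form; this text tells all that it offers.
- The arm moves only by the tool send_rows, never from a script. Its argument "plan" is a list of rows, each an object of numbers: "x", "y", "z": the shift along the world's x, y, z in cm; "wx", "wy", "wz": the turn, a rotation vector about the world's x, y, z in degrees; "gripper": the opening in per cent of the stroke, from 0 (shut) to 100 (fully open). In form: [{"x": .., "y": .., "z": .., "wx": .., "wy": .., "wz": .., "gripper": ..}, ...]. A call has 1 to 10 rows; each row shifts and turns the pose as measured when the row begins; what a row does not reach is not made up. A row lasts 1/12 s, in which the tool goes at most 41.7 mm and 7.16 degrees, less where a joint would pass 70% of its speed; a pose out of reach is approached as far as the arm can. A call with a gripper value outside its range is refused whole. The fingers move at their own pace and stop on an object; "newtons" is the grip in N (left out, the last holds). Time passes only in rows, so rows that do not move let the fingers close. It gives the time, the measured TCP pose, the force and the opening at its end, in the units of the state.
- observe(): the state, without advancing time (a new reading comes with each control period).
- viewer.capture(name): name is "side" or "top"; returns a dict with "img" (400x640x3 uint8, blue, green, red), "fx", "fy", "cx", "cy" (pixels), "pose" (4x4, takes a point from camera to world coordinates). Camera axes: x right, y down, z forward; pixel columns grow to the right and rows downward; lengths in m; the calibration is good to about 2 mm. A picture is of the moment at which its call begins. There is no depth.
- close_job(): hands the job in, once; it reports no verdict.
The state is a dict: "clock": time; "joint_positions": joint angles; "qd": joint speeds; "tau": joint torques, N m; "ee_pos": TCP position; "tcp_rot": TCP orientation; "contact_force": force on the tool from outside, world axes, zero at the start; "ft_torque": the same for the moment, N m; "width": finger opening in m.
Only numpy, scipy, OpenCV 4.12 (cv2) and the standard library are available. Lean on these libraries where they do the work, as an engineer would, in place of code of your own. Each camera call takes 0.05 s, during which the arm holds its last target.

### The job

Set up the wing spar for gluing on the white building board: stand the cork prop in the middle of the red card, the blue prop in the middle of the green card, and the bare-metal prop half-way between those two. Then lay the wooden spar flat along the board on top of all three props, centred, with its red end over the red card, and last stand the brass weight upright on the middle of the spar. Do not disturb the roll of tape or the jar of paint.

Things in the scene. Friction and masses are not known exactly. Their poses are not given: they have to be found in the camera images.
- cork_prop_c (a point): cork prop: brown speckled cork upright block, 44 x 44 mm, 36 mm high, the three props being alike but for their material; the point is its centre, 18 mm above its underside, z up, x and y square to its sides
- blue_prop_c (a point): blue prop: blue-painted wooden upright block, 44 x 44 mm, 36 mm high, the three props being alike but for their material; the point is its centre, 18 mm above its underside, z up, x and y square to its sides
- metal_prop_c (a point): metal prop: bare silvery aluminium block with a dark disc on its top; upright block, 44 x 44 mm, 36 mm high, the three props being alike but for their material; the point is its centre, 18 mm above its underside, z up, x and y square to its sides
- spar_c (a point): wing spar: pale wooden strip, 240 mm long (its x), 28 mm wide (its y), 14 mm thick (z, up), the last 45 mm at its +x end painted red; lies flat on the bench at the start; the point is its centre, 7 mm above its underside
- weight_c (a point): brass weight: upright brass cylinder, 36 mm diameter, 42 mm high, about 0.35 kg; the point is its centre, 21 mm above its underside
- board: building board: fixed white board, 320 mm long (its x), 100 mm wide (its y), 8 mm thick, flat on the bench (bench top is z = 0); origin at the centre of its underside
- red_card: fixed red card, 70 x 70 mm and paper-thin, on the board's centre line, 85 mm from its middle, towards one end or the other; origin at the centre of the card at the level of the board's top face, 8 mm above the bench
- green_card: fixed green card, as the red one, on the other side of the board's middle
- tape_roll: roll of yellow tape lying flat on the bench, 68 mm across, 22 mm high, loose, to be left alone; origin at the centre of its underside
- paint_jar: amber glass jar of paint with a black cap, upright on the bench, 48 mm across, 48 mm high, loose, to be left alone; origin at the centre of its underside
There are look-alikes about, which are no part of the job. Several things look just like the part that bears metal_prop_c: the one meant starts farthest to the robot's right. What is shaped like the part that bears weight_c but turquoise is not meant.

How it is judged (in metres and radians):
On the way, in this order (a step that is already met when the one before it is completed fails the run):
1. the three props stand on the board in their places (horizontal distance between cork_prop_c and red_card below 0.014 m and height (world z) of cork_prop_c between 0.021 and 0.031 m and angle between each of cork_prop_c, blue_prop_c, metal_prop_c's own z axis and vertical below 0.1 rad and horizontal distance between blue_prop_c and green_card below 0.014 m and height (world z) of blue_prop_c between 0.021 and 0.031 m and horizontal distance between metal_prop_c and board below 0.014 m and height (world z) of metal_prop_c between 0.021 and 0.031 m), for 0.2 s.
2. the spar lies on the props, centred, red end over the red card (all of step 1 and horizontal distance between spar_c and board below 0.015 m and angle between the x axis of spar_c and the x axis of board, either way round below 0.14 rad and x of red_card in the frame of spar_c above 0.05 m and height (world z) of spar_c between 0.046 and 0.056 m and angle between spar_c's own z axis and vertical below 0.06 rad), for 0.2 s.
3. the weight stands on the middle of the spar (all of step 2 and horizontal distance between weight_c and spar_c below 0.015 m and height (world z) of weight_c between 0.073 and 0.085 m and angle between weight_c's own z axis and vertical below 0.1 rad), for 0.2 s.
At the end, for the whole second after the job is handed in: Props upright on the board within 14 mm of their places (cork: red card, blue: green card, metal: board middle); spar flat on them, within 15 mm and 8 degrees of the board's middle line, red end over red card; weight upright within 15 mm of the spar's middle; all released and at rest (all of step 3 and linear speed of each of cork_prop, blue_prop, metal_prop, spar, weight below 0.02 m/s); the robot touches nothing.
It fails at once if the roll of tape is pushed more than 20 mm from its place (distance of tape_roll from where it was at the start of the episode above 0.02 m).
It fails at once if the jar of paint is pushed more than 20 mm from its place or tipped (distance of paint_jar from where it was at the start of the episode above 0.02 m or angle between paint_jar's own z axis and vertical above 0.4 rad).
It also fails if it takes over 144 s, if anything falls off the work surface, if the arm or the gripper's body presses on something with over 40 N, if the wrist force passes 120 N, or if a joint passes its speed limit or range.

## Working session

There is one attempt and no reset: what is moved stays moved. The work goes in short steps, Python scripts to look and compute and a tool call to move; the robot and the scene stay as the last step left them, time stands still between calls to the robot, and variables do not carry over. Pictures are saved under pics/ and viewed, and the job is handed in when it is done.

Besides the shell and the picture viewer there is one more tool, called as name([rows], argument=value, ...), one row to a line, values as JSON. send_rows: Moves the arm, as the interface text tells. Its arguments: {"type":"object","properties":{"plan":{"type":"array","items":{"type":"object","properties":{"x":{"type":"number"},"y":{"type":"number"},"z":{"type":"number"},"wx":{"type":"number"},"wy":{"type":"number"},"wz":{"type":"number"},"gripper":{"type":"number"}}}},"newtons":{"type":"number"}},"required":["plan"]}

```bash
mkdir -p pics
python3 - <<'E'
from workcell import observe, viewer
import cv2,json
s=observe(); print(s['clock'],s['ee_pos'],s['tcp_rot'],s['width'])
for n in("top","side"):
    d=viewer.capture(n); cv2.imwrite(f"pics/{n}0.png",d['img']); print(n,d['fx'],d['fy'],d['cx'],d['cy'],d['pose'])
E
```

```text
0.0 [ 0.12917881 -0.50841828  0.23067541] [[ 9.69213189e-01  2.46222827e-01 -3.38445291e-04]
 [ 2.46223059e-01 -9.69212132e-01  1.43156425e-03]
 [ 2.44585149e-05 -1.47082398e-03 -9.99998918e-01]] 0.08523092996781612
top 402.8218195278735 402.8218195278735 323.0864680383894 196.78271420491512 [[-1.14072975e-03 -9.94729432e-01  1.02528318e-01  4.20645229e-01]
 [-9.99976008e-01  1.83521215e-03  6.67949275e-03  5.38742827e-04]
 [-6.83244924e-03 -1.02518238e-01 -9.94707660e-01  1.17498811e+00]
 [ 0.00000000e+00  0.00000000e+00  0.00000000e+00  1.00000000e+00]]
side 443.6428173757076 443.6428173757076 310.8955452058988 197.55391938277333 [[-0.77238279 -0.49399561  0.39924073  0.05633225]
 [-0.63499427  0.58632703 -0.50299393  0.62995597]
 [ 0.01439116 -0.64201943 -0.76655329  0.9810261 ]
 [ 0.          0.          0.          1.        ]]
```

View pics/top0.png

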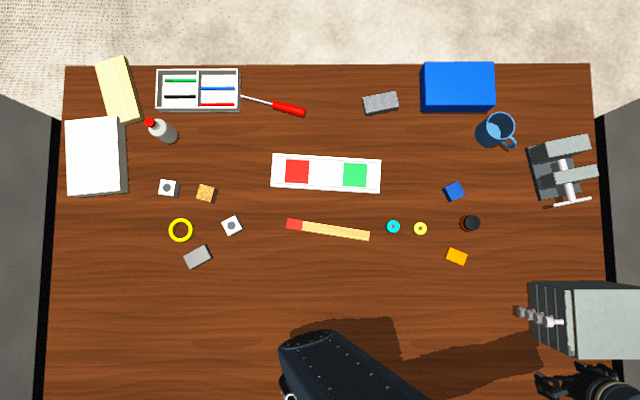

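View pics/side0.png

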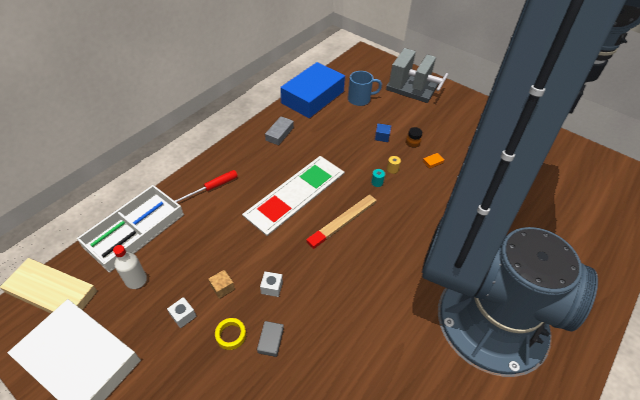

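```bash
cat > h.py <<'E'
import numpy as np,cv2
def cap(n):
    from workcell import viewer
    return viewer.capture(n)
def unproj(d,u,v,z):
    P=np.array(d['pose']); r=P[:3,:3]@np.array([(u-d['cx'])/d['fx'],(v-d['cy'])/d['fy'],1]); o=P[:3,3]
    return (o+r*(z-o[2])/r[2])[:2]
def proj(d,p):
    P=np.array(d['pose']); c=(np.asarray(p)-P[:3,3])@P[:3,:3]
    return np.stack([c[...,0]/c[...,2]*d['fx']+d['cx'],c[...,1]/c[...,2]*d['fy']+d['cy']],-1)
def crop(img,x0,y0,x1,y1,s,f):
    cv2.imwrite(f,cv2.resize(img[y0:y1,x0:x1],None,fx=s,fy=s,interpolation=cv2.INTER_NEAREST))
E
python3 - <<'E'
from h import *
d=cap('top'); im=d['img']
crop(im,150,150,280,280,6,'pics/c1.png') if 0 else crop(im,150,170,280,270,6,'pics/c1.png')
crop(im,370,170,500,270,6,'pics/c2.png')
crop(im,260,145,390,245,6,'pics/c3.png')
d=cap('side'); im=d['img']
crop(im,140,250,300,360,5,'pics/c4.png')
crop(im,340,110,460,200,6,'pics/c5.png')
E
```

```text
(no output)
```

View pics/c1.png

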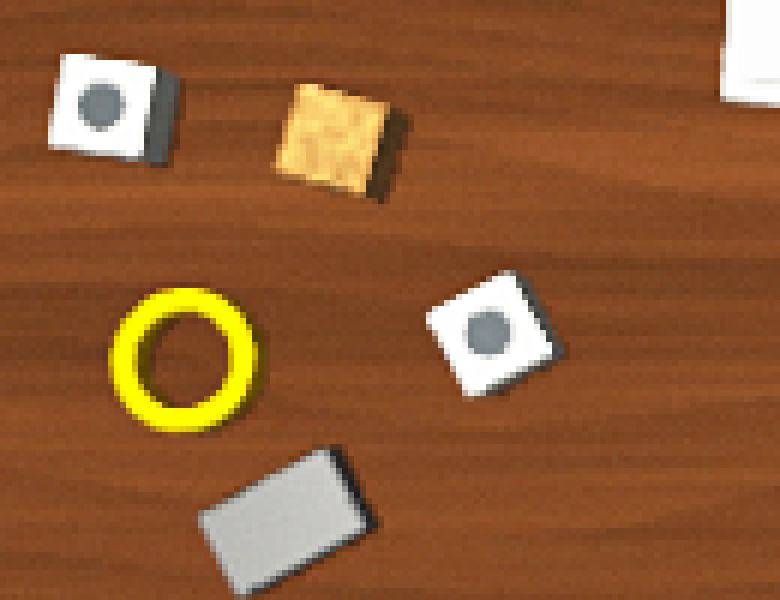

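View pics/c2.png

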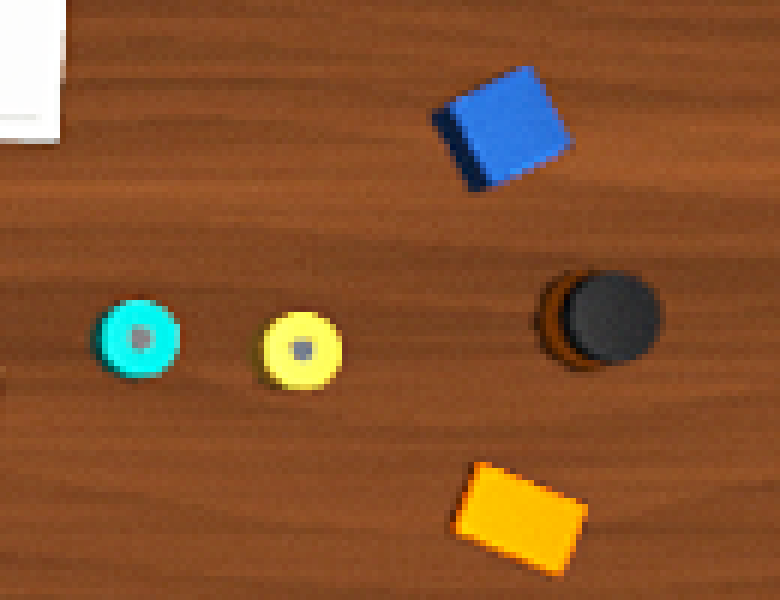

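View pics/c3.png

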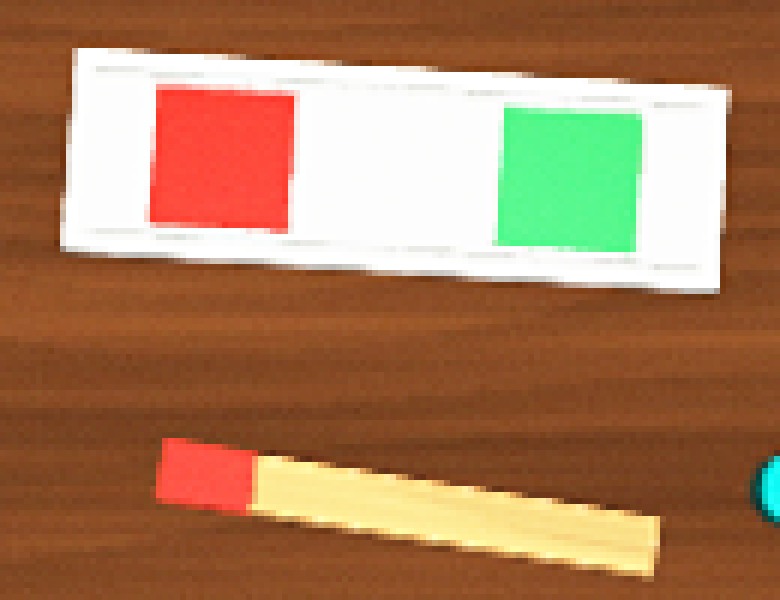

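View pics/c4.png

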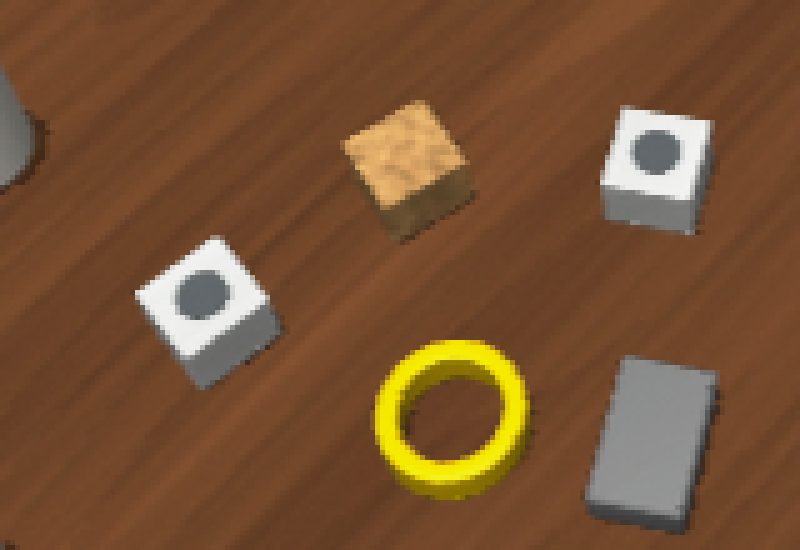

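View pics/c5.png

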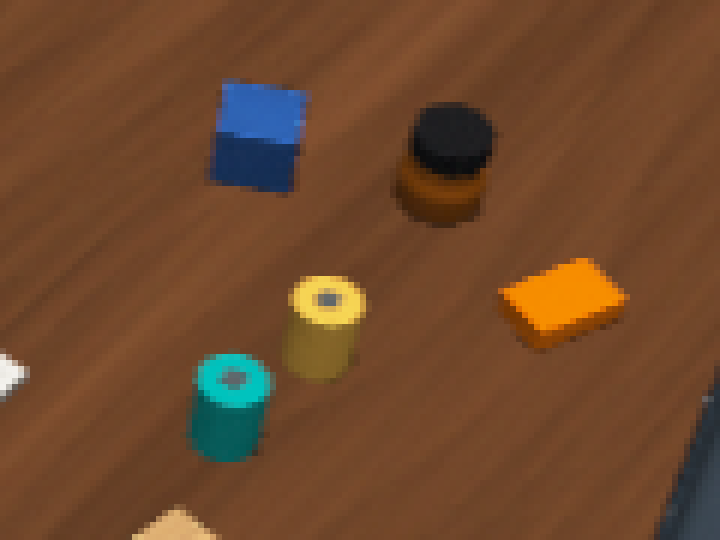

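Candidates, in top-view pixels:
- **Metal prop:** (168,188) and (231,226). I choose (231,226), which is farther to the robot's right. I'll look under the arm for a third once it moves.
- **Weight:** brass at (420,228), turquoise at (393,227). I choose brass.
- **Blue prop:** (454,191). The big box at (458,87) is not it.
- **Cork prop:** (205,193), the only one. The crops confirm these choices.

Next I measure the poses.

```bash
cat >> h.py <<'E'
S=8
def rect(d,box,f,z,mn=20):
    x0,y0,x1,y1=box
    im=cv2.resize(d['img'][y0:y1,x0:x1],None,fx=S,fy=S,interpolation=cv2.INTER_CUBIC)
    hsv=cv2.cvtColor(im,cv2.COLOR_BGR2HSV).astype(int)
    m=f(hsv[...,0],hsv[...,1],hsv[...,2]).astype(np.uint8)
    cs,_=cv2.findContours(m,cv2.RETR_EXTERNAL,cv2.CHAIN_APPROX_NONE)
    c=max(cs,key=cv2.contourArea)[:,0,:].astype(float)
    uv=np.stack([(c[:,0]+.5)/S-.5+x0,(c[:,1]+.5)/S-.5+y0],1)
    w=np.array([unproj(d,u,v,z) for u,v in uv])
    r=cv2.minAreaRect((w*1000).astype(np.float32))
    (cx,cy),(a,b),t=r
    # moments centroid
    M=cv2.moments((w*10000).astype(np.float32).reshape(-1,1,2))
    return np.round([cx,cy,M['m10']/M['m00']/10,M['m01']/M['m00']/10,a,b,t],1)
E
cat > meas.py <<'E'
from h import *
T=cap('top');Sd=cap('side')
white=lambda h,s,v:(s<60)&(v>150)
F=dict(
cork=(lambda h,s,v:(h>8)&(h<28)&(v>150)&(s<200),.036,(185,175,225,210),(195,260,245,305)),
metal=(lambda h,s,v:(s<70)&(v>(95)),.036,(212,208,250,245),(255,262,290,302)),
blue=(lambda h,s,v:(h>95)&(h<125)&(s>100)&(v>135),.036,(435,175,475,210),(370,115,400,150)),
brass=(lambda h,s,v:(h>18)&(h<35)&(s>80)&(v>180),.042,(408,215,432,240),(382,150,405,180)),
spar=(lambda h,s,v:(v>160),.014,(280,212,376,246),(300,190,382,250)),
board=(white,.008,(262,145,390,200),(235,150,350,240)),
red=(lambda h,s,v:((h<10)|(h>170))&(s>130)&(v>170),.008,(278,150,315,190),(250,190,300,228)),
green=(lambda h,s,v:(h>45)&(h<85)&(s>80),.008,(338,155,375,195),(295,160,335,192)),
tape=(lambda h,s,v:(h>25)&(h<35)&(s>150)&(v>190),.022,(160,210,200,250),(205,310,255,355)),
jar=(lambda h,s,v:(v<70),.048,(460,212,485,235),(400,120,430,150)),
)
for k,(f,z,a,b) in F.items():
    print(k,'T',rect(T,a,f,z),'S',rect(Sd,b,f,z))
E
python3 meas.py
```

```text
cork T [550.5 346.8 550.8 346.4  48.1  48.4  74.8] S [551.1 349.  551.  349.1  45.6  45.1  74.6]
metal T [457.6 267.7 457.6 267.8  48.   48.7  28. ] S [452.1 278.1 452.8 277.9  50.5  62.   29.4]
blue T [ 555.5 -365.6  555.5 -365.4   44.8   44.8   25.3] S [ 555.2 -363.1  555.1 -363.2   43.5   44.7   28.2]
brass T [ 448.9 -263.1  449.  -263.1   36.5   36.3   89.9] S [ 449.  -260.5  448.8 -260.5   35.7   35.4   26.8]
spar T [446.1  -4.2 446.5  -3.3 244.8  33.4  80.7] S [446.6  -2.2 446.7  -0.8 241.4  31.4  80.8]
board T [611.5   1.5 611.5   1.5 322.1 102.7  86.2] S [611.7   4.4 611.8   4.3 322.  102.5  86.2]
red T [617.1  86.1 617.3  86.2  68.1  68.1  86.6] S [618.   88.  618.1  88.1  69.8  70.   85.9]
green T [606.3 -83.5 606.4 -83.4  69.1  69.1  86.7] S [607.  -81.6 606.9 -81.6  70.2  71.1  86.2]
tape T [446.2 417.4 446.3 417.5  67.5  68.3  45.9] S [445.8 421.3 446.  421.4  66.4  66.5  12.4]
jar T [ 463.9 -403.9  464.2 -404.1   47.2   41.9   87.7] S [ 460.3 -397.1  460.4 -396.7   43.3   61.    14. ]
```

send_rows([
  {"x": 3.8,"y": 1.3,"wz": 7,"gripper": 100},
  {"x": 3.8,"y": 1.3,"wz": 7,"gripper": 100},
  {"x": 3.8,"y": 1.3,"wz": 7,"gripper": 100},
  {"x": 3.8,"y": 1.3,"wz": 7,"gripper": 100},
  {"x": 3.8,"y": 1.3,"wz": 7,"gripper": 100},
  {"x": 3.8,"y": 1.3,"wz": 7,"gripper": 100},
  {"x": 3.8,"y": 1.3,"wz": 7,"gripper": 100},
  {"x": 3.8,"y": 1.3,"wz": 7,"gripper": 100},
  {"x": 3.8,"y": 1.3,"wz": 7,"gripper": 100},
  {"x": 3.8,"y": 1.3,"wz": 7,"gripper": 100},
], newtons=40)

```text
invalid input at $.plan[0]: expected keys x, y, z, wx, wy, wz, gripper
```

send_rows([
  {"x": 3.8,"y": 1.3,"z": 0,"wx": 0,"wy": 0,"wz": 7,"gripper": 100},
  {"x": 3.8,"y": 1.3,"z": 0,"wx": 0,"wy": 0,"wz": 7,"gripper": 100},
  {"x": 3.8,"y": 1.3,"z": 0,"wx": 0,"wy": 0,"wz": 7,"gripper": 100},
  {"x": 3.8,"y": 1.3,"z": 0,"wx": 0,"wy": 0,"wz": 7,"gripper": 100},
  {"x": 3.8,"y": 1.3,"z": 0,"wx": 0,"wy": 0,"wz": 7,"gripper": 100},
  {"x": 3.8,"y": 1.3,"z": 0,"wx": 0,"wy": 0,"wz": 7,"gripper": 100},
  {"x": 3.8,"y": 1.3,"z": 0,"wx": 0,"wy": 0,"wz": 7,"gripper": 100},
  {"x": 3.8,"y": 1.3,"z": 0,"wx": 0,"wy": 0,"wz": 7,"gripper": 100},
  {"x": 3.8,"y": 1.3,"z": 0,"wx": 0,"wy": 0,"wz": 7,"gripper": 100},
  {"x": 3.8,"y": 1.3,"z": 0,"wx": 0,"wy": 0,"wz": 7,"gripper": 100},
], newtons=40)

```text
clock: 1.13
ee_pos: [0.5151, -0.3743, 0.2312]
tcp_rot: [[0.08, 0.997, 0.001], [0.997, -0.08, -0.003], [-0.003, 0.001, -1.0]]
contact_force: [0.3, -2.0, -0.1]
width: 0.0853
```

```bash
cat > go.py <<'E'
# usage: go.py x y z jaw  (mm, deg) -> remaining shift in cm, turn deg
import sys
from h import *
from workcell import observe
s=observe(); p=np.array(s['ee_pos'])*1000; R=np.array(s['tcp_rot'])
from scipy.spatial.transform import Rotation as Ro
jaw=np.degrees(np.arctan2(R[1,1],R[0,1]))
print('t',s['clock'],'pos',p.round(1),'jaw',round(jaw,1),'w',round(s['width']*1000,1),'F',np.round(s['contact_force'],1),'j6',np.round(s['joint_positions'],0))
if len(sys.argv)>4:
    x,y,z,j=map(float,sys.argv[1:])
    j=(j-jaw+90)%180-90+jaw; a=np.radians(j)
    Rt=np.column_stack([[-np.sin(a),np.cos(a),0],[np.cos(a),np.sin(a),0],[0,0,-1]])
    Rt[:,0]=np.cross(Rt[:,1],Rt[:,2])
    rv=np.degrees(Ro.from_matrix(Rt@R.T).as_rotvec())
    print('shift cm',((np.array([x,y,z])-p)/10).round(2),'turn',rv.round(2))
E
python3 go.py 555 -364 230 25.3
python3 - <<'E'
from h import *
d=cap('top');cv2.imwrite('pics/t1.png',d['img'])
E
```

```text
t 1.1333 pos [ 515.1 -374.3  231.2] jaw -4.6 w 85.3 F [ 0.3 -2.  -0.1] j6 [-36.  25.  16.  81.  -0.  59.]
shift cm [ 3.99  1.03 -0.12] turn [ 0.17  0.08 29.88]
```

View pics/t1.png

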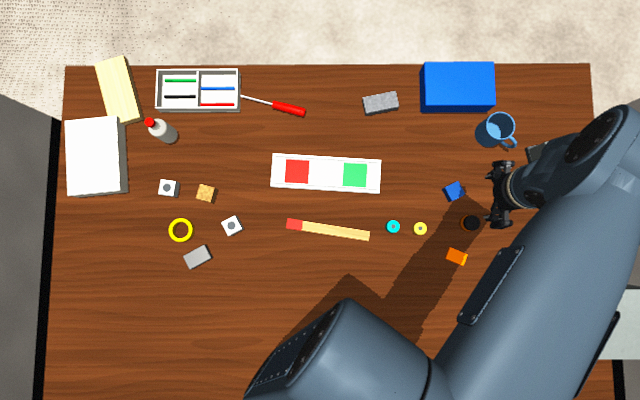

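send_rows([
  {"x": 1,"y": 0.25,"z": -3,"wx": 0,"wy": 0,"wz": 7,"gripper": 100},
  {"x": 1,"y": 0.25,"z": -3,"wx": 0,"wy": 0,"wz": 7,"gripper": 100},
  {"x": 1,"y": 0.25,"z": -3,"wx": 0,"wy": 0,"wz": 7,"gripper": 100},
  {"x": 1,"y": 0.25,"z": -3,"wx": 0,"wy": 0,"wz": 7,"gripper": 100},
  {"x": 0,"y": 0,"z": 0,"wx": 0,"wy": 0,"wz": 1.5,"gripper": 100},
  {"x": 0,"y": 0,"z": 0,"wx": 0,"wy": 0,"wz": 0,"gripper": 100},
])

```text
clock: 1.68
ee_pos: [0.569, -0.3574, 0.1041]
tcp_rot: [[-0.441, 0.897, 0.008], [0.897, 0.441, 0.002], [-0.001, 0.008, -1.0]]
contact_force: [0.2, 0.6, 0.3]
width: 0.0855
```

```bash
python3 go.py 555 -364 5 26.5
python3 - <<'E'
from h import *
d=cap('side');crop(d['img'],300,60,460,200,5,'pics/t2.png')
E
```

```text
t 1.6833 pos [ 569.  -357.4  104.1] jaw 26.2 w 85.5 F [0.2 0.6 0.3] j6 [-32.  31.   8.  66.   0.  32.]
shift cm [-1.4  -0.66 -9.91] turn [-0.13  0.45  0.32]
```

View pics/t2.png

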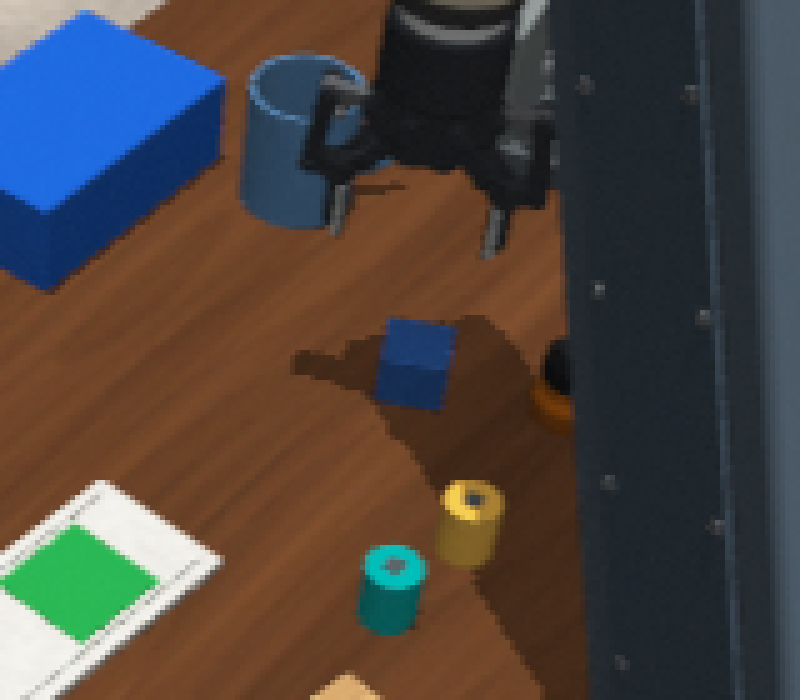

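send_rows([
  {"x": -1.4,"y": -0.7,"z": -2,"wx": 0,"wy": 0,"wz": 0,"gripper": 100},
  {"x": 0,"y": 0,"z": -2,"wx": 0,"wy": 0,"wz": 0,"gripper": 100},
  {"x": 0,"y": 0,"z": 0,"wx": 0,"wy": 0,"wz": 0,"gripper": 100},
  {"x": 0,"y": 0,"z": 0,"wx": 0,"wy": 0,"wz": 0,"gripper": 100},
])

```text
clock: 2.07
ee_pos: [0.5551, -0.3659, 0.0662]
tcp_rot: [[-0.433, 0.901, 0.011], [0.901, 0.433, 0.0], [-0.005, 0.01, -1.0]]
contact_force: [0.0, -0.1, -0.3]
width: 0.0853
```

```bash
python3 go.py 555 -364 5 26.5
```

```text
t 2.0667 pos [ 555.1 -365.9   66.2] jaw 25.7 w 85.3 F [ 0.  -0.1 -0.3] j6 [-34.  32.   3.  61.   0.  31.]
shift cm [-0.01  0.19 -6.12] turn [-0.01  0.62  0.82]
```

send_rows([
  {"x": 0,"y": 0.2,"z": -2,"wx": 0,"wy": 0.5,"wz": 0.8,"gripper": 100},
  {"x": 0,"y": 0,"z": -2,"wx": 0,"wy": 0,"wz": 0,"gripper": 100},
  {"x": 0,"y": 0,"z": -1.2,"wx": 0,"wy": 0,"wz": 0,"gripper": 100},
  {"x": 0,"y": 0,"z": -0.2,"wx": 0,"wy": 0,"wz": 0,"gripper": 100},
  {"x": 0,"y": 0,"z": 0,"wx": 0,"wy": 0,"wz": 0,"gripper": 100},
])

```text
clock: 2.48
ee_pos: [0.5587, -0.367, 0.0192]
tcp_rot: [[-0.442, 0.897, 0.011], [0.897, 0.442, -0.006], [-0.01, 0.007, -1.0]]
contact_force: [-0.5, 0.1, -0.7]
width: 0.0854
```

```bash
python3 go.py 555 -364 5 26.5
```

```text
t 2.4833 pos [ 558.7 -367.    19.2] jaw 26.2 w 85.4 F [-0.5  0.1 -0.7] j6 [-33.  34.  -0.  55.   0.  30.]
shift cm [-0.37  0.3  -1.42] turn [0.34 0.64 0.29]
```

send_rows([
  {"x": -0.3,"y": 0.3,"z": -0.8,"wx": 0.3,"wy": 0.6,"wz": 0,"gripper": 100},
  {"x": 0,"y": 0,"z": -0.4,"wx": 0,"wy": 0,"wz": 0,"gripper": 100},
  {"x": 0,"y": 0,"z": 0,"wx": 0,"wy": 0,"wz": 0,"gripper": 100},
  {"x": 0,"y": 0,"z": 0,"wx": 0,"wy": 0,"wz": 0,"gripper": 100},
])

```text
clock: 2.82
ee_pos: [0.5571, -0.3648, 0.0098]
tcp_rot: [[-0.441, 0.897, 0.003], [0.897, 0.441, -0.003], [-0.004, 0.002, -1.0]]
contact_force: [0.2, -0.5, -0.1]
width: 0.0858
```

```bash
python3 go.py 555 -364 5 26.5
```

```text
t 2.8167 pos [ 557.1 -364.8    9.8] jaw 26.2 w 85.8 F [ 0.2 -0.5 -0.1] j6 [-33.  35.  -1.  54.  -0.  31.]
shift cm [-0.21  0.08 -0.48] turn [0.15 0.19 0.33]
```

send_rows([
  {"x": -0.2,"y": 0.1,"z": -0.3,"wx": 0,"wy": 0,"wz": 0,"gripper": 100},
  {"x": 0,"y": 0,"z": 0,"wx": 0,"wy": 0,"wz": 0,"gripper": 40},
  {"x": 0,"y": 0,"z": 0,"wx": 0,"wy": 0,"wz": 0,"gripper": 40},
  {"x": 0,"y": 0,"z": 0,"wx": 0,"wy": 0,"wz": 0,"gripper": 40},
  {"x": 0,"y": 0,"z": 0,"wx": 0,"wy": 0,"wz": 0,"gripper": 40},
  {"x": 0,"y": 0,"z": 0,"wx": 0,"wy": 0,"wz": 0,"gripper": 40},
  {"x": 0,"y": 0,"z": 0,"wx": 0,"wy": 0,"wz": 0,"gripper": 40},
  {"x": 0,"y": 0,"z": 0,"wx": 0,"wy": 0,"wz": 0,"gripper": 40},
])

```text
clock: 3.48
ee_pos: [0.5555, -0.3641, 0.0082]
tcp_rot: [[-0.441, 0.898, 0.005], [0.898, 0.441, -0.004], [-0.006, 0.003, -1.0]]
contact_force: [-0.8, 0.2, -0.1]
width: 0.0433
```

```bash
python3 go.py 606.5 -82.5 100 -3.7
```

```text
t 3.4833 pos [ 555.5 -364.1    8.2] jaw 26.2 w 43.3 F [-0.8  0.2 -0.1] j6 [-33.  35.  -1.  54.  -0.  31.]
shift cm [ 5.1  28.16  9.18] turn [  0.29   0.23 -29.87]
```

send_rows([
  {"x": 0,"y": 0,"z": 2,"wx": 0,"wy": 0,"wz": 0,"gripper": 30},
  {"x": 0,"y": 1,"z": 2.5,"wx": 0,"wy": 0,"wz": -3,"gripper": 30},
  {"x": 0.6,"y": 3,"z": 1.5,"wx": 0,"wy": 0,"wz": -4,"gripper": 30},
  {"x": 0.6,"y": 3.3,"z": 0,"wx": 0,"wy": 0,"wz": -4,"gripper": 30},
  {"x": 0.6,"y": 3.3,"z": 0,"wx": 0,"wy": 0,"wz": -4,"gripper": 30},
  {"x": 0.6,"y": 3.3,"z": 0,"wx": 0,"wy": 0,"wz": -4,"gripper": 30},
  {"x": 0.6,"y": 3.3,"z": 0,"wx": 0,"wy": 0,"wz": -4,"gripper": 30},
  {"x": 0.6,"y": 3.3,"z": 0,"wx": 0,"wy": 0,"wz": -3,"gripper": 30},
  {"x": 0.6,"y": 3,"z": 0,"wx": 0,"wy": 0,"wz": -3,"gripper": 30},
  {"x": 0.3,"y": 1.5,"z": 0,"wx": 0,"wy": 0,"wz": 0,"gripper": 30},
])

```text
clock: 4.32
ee_pos: [0.5993, -0.1082, 0.0694]
tcp_rot: [[0.084, 0.996, 0.004], [0.996, -0.084, -0.004], [-0.004, 0.004, -1.0]]
contact_force: [-0.1, -1.4, -0.9]
width: 0.0433
```

```bash
python3 go.py 606.5 -82.5 50 -3.7
```

```text
t 4.3167 pos [ 599.3 -108.2   69.4] jaw -4.8 w 43.3 F [-0.1 -1.4 -0.9] j6 [-10.  27.  -5.  57.  -0.  85.]
shift cm [ 0.72  2.57 -1.94] turn [0.23 0.22 1.13]
```

send_rows([
  {"x": 0.4,"y": 1.3,"z": -0.5,"wx": 0.2,"wy": 0.2,"wz": 1,"gripper": 30},
  {"x": 0.2,"y": 0.8,"z": -0.5,"wx": 0,"wy": 0,"wz": 0,"gripper": 30},
  {"x": 0,"y": 0,"z": -0.5,"wx": 0,"wy": 0,"wz": 0,"gripper": 30},
  {"x": 0,"y": 0,"z": 0,"wx": 0,"wy": 0,"wz": 0,"gripper": 30},
  {"x": 0,"y": 0,"z": 0,"wx": 0,"wy": 0,"wz": 0,"gripper": 30},
])

```text
clock: 4.73
ee_pos: [0.6056, -0.0821, 0.0532]
tcp_rot: [[0.062, 0.998, -0.0], [0.998, -0.062, -0.0], [-0.0, 0.0, -1.0]]
contact_force: [-0.5, -0.2, -1.1]
width: 0.0435
```

```bash
python3 go.py 606.5 -82.5 17 -3.7
```

```text
t 4.7333 pos [605.6 -82.1  53.2] jaw -3.5 w 43.5 F [-0.5 -0.2 -1.1] j6 [-8. 28. -6. 56. -0. 86.]
shift cm [ 0.09 -0.04 -3.62] turn [ 0.02 -0.   -0.15]
```

send_rows([
  {"x": 0.1,"y": 0,"z": -1.2,"wx": 0,"wy": 0,"wz": 0,"gripper": 30},
  {"x": 0,"y": 0,"z": -1.0,"wx": 0,"wy": 0,"wz": 0,"gripper": 30},
  {"x": 0,"y": 0,"z": -0.5,"wx": 0,"wy": 0,"wz": 0,"gripper": 30},
  {"x": 0,"y": 0,"z": 0,"wx": 0,"wy": 0,"wz": 0,"gripper": 30},
  {"x": 0,"y": 0,"z": 0,"wx": 0,"wy": 0,"wz": 0,"gripper": 30},
])

```text
clock: 5.15
ee_pos: [0.6057, -0.0866, 0.0249]
tcp_rot: [[0.068, 0.998, -0.001], [0.998, -0.068, -0.001], [-0.001, -0.0, -1.0]]
contact_force: [0.4, -0.1, -0.6]
width: 0.0432
```

```bash
python3 go.py 606.5 -82.5 17 -3.7
```

```text
t 5.15 pos [605.7 -86.6  24.9] jaw -3.9 w 43.2 F [ 0.4 -0.1 -0.6] j6 [-8. 30. -8. 52. -0. 86.]
shift cm [ 0.08  0.41 -0.79] turn [ 0.07 -0.03  0.19]
```

send_rows([
  {"x": 0.1,"y": 0.4,"z": -0.4,"wx": 0,"wy": 0,"wz": 0,"gripper": 30},
  {"x": 0,"y": 0,"z": -0.2,"wx": 0,"wy": 0,"wz": 0,"gripper": 30},
  {"x": 0,"y": 0,"z": 0,"wx": 0,"wy": 0,"wz": 0,"gripper": 30},
  {"x": 0,"y": 0,"z": 0,"wx": 0,"wy": 0,"wz": 0,"gripper": 30},
])

```text
clock: 5.48
ee_pos: [0.6071, -0.083, 0.0192]
tcp_rot: [[0.069, 0.998, 0.0], [0.998, -0.069, -0.001], [-0.001, 0.001, -1.0]]
contact_force: [0.2, 0.2, 0.0]
width: 0.0432
```

```bash
python3 go.py 606.5 -82.5 17 -3.7
```

```text
t 5.4833 pos [607.1 -83.   19.2] jaw -4.0 w 43.2 F [0.2 0.2 0. ] j6 [-8. 30. -8. 52. -0. 86.]
shift cm [-0.06  0.05 -0.22] turn [0.08 0.03 0.26]
```

send_rows([
  {"x": 0,"y": 0,"z": -0.2,"wx": 0,"wy": 0,"wz": 0,"gripper": 30},
  {"x": 0,"y": 0,"z": -0.1,"wx": 0,"wy": 0,"wz": 0,"gripper": 30},
  {"x": 0,"y": 0,"z": 0,"wx": 0,"wy": 0,"wz": 0,"gripper": 30},
  {"x": 0,"y": 0,"z": 0,"wx": 0,"wy": 0,"wz": 0,"gripper": 80},
  {"x": 0,"y": 0,"z": 0,"wx": 0,"wy": 0,"wz": 0,"gripper": 80},
  {"x": 0,"y": 0,"z": 0,"wx": 0,"wy": 0,"wz": 0,"gripper": 80},
  {"x": 0,"y": 0,"z": 0,"wx": 0,"wy": 0,"wz": 0,"gripper": 80},
  {"x": 0,"y": 0,"z": 1,"wx": 0,"wy": 0,"wz": 0,"gripper": 100},
  {"x": 0,"y": 0,"z": 2,"wx": 0,"wy": 0,"wz": 0,"gripper": 100},
  {"x": 0,"y": 0,"z": 3,"wx": 0,"wy": 0,"wz": 0,"gripper": 100},
])

```text
clock: 6.32
ee_pos: [0.6039, -0.0823, 0.0739]
tcp_rot: [[0.068, 0.998, -0.008], [0.998, -0.068, -0.0], [-0.001, -0.008, -1.0]]
contact_force: [0.1, 0.1, 0.2]
width: 0.0854
```

```bash
python3 go.py 457.5 269 120 28
```

```text
t 6.3167 pos [603.9 -82.3  73.9] jaw -3.9 w 85.4 F [0.1 0.1 0.2] j6 [-8. 27. -4. 59. -0. 86.]
shift cm [-14.64  35.13   4.61] turn [ 0.14 -0.43 31.92]
```

send_rows([
  {"x": 0,"y": 1,"z": 3,"wx": 0,"wy": 0,"wz": 0,"gripper": 100},
  {"x": -1.4,"y": 3.3,"z": 1,"wx": 0,"wy": 0,"wz": 4,"gripper": 100},
  {"x": -1.5,"y": 3.5,"z": 0,"wx": 0,"wy": 0,"wz": 4,"gripper": 100},
  {"x": -1.5,"y": 3.5,"z": 0,"wx": 0,"wy": 0,"wz": 4,"gripper": 100},
  {"x": -1.5,"y": 3.5,"z": 0,"wx": 0,"wy": 0,"wz": 4,"gripper": 100},
  {"x": -1.5,"y": 3.5,"z": 0,"wx": 0,"wy": 0,"wz": 4,"gripper": 100},
  {"x": -1.5,"y": 3.5,"z": 0,"wx": 0,"wy": 0,"wz": 4,"gripper": 100},
  {"x": -1.5,"y": 3.5,"z": 0,"wx": 0,"wy": 0,"wz": 4,"gripper": 100},
  {"x": -1.5,"y": 3.5,"z": 0,"wx": 0,"wy": 0,"wz": 3,"gripper": 100},
  {"x": -1.2,"y": 3,"z": 0,"wx": 0,"wy": 0,"wz": 0,"gripper": 100},
])

```text
clock: 7.15
ee_pos: [0.4736, 0.2412, 0.1329]
tcp_rot: [[-0.468, 0.883, 0.016], [0.883, 0.468, 0.004], [-0.004, 0.016, -1.0]]
contact_force: [0.3, 0.1, 0.0]
width: 0.0857
```

send_rows([
  {"x": 0,"y": 0,"z": 0,"wx": 0,"wy": 0,"wz": 0,"gripper": 100},
  {"x": 0,"y": 0,"z": 0,"wx": 0,"wy": 0,"wz": 0,"gripper": 100},
])

```text
clock: 7.32
ee_pos: [0.4711, 0.2471, 0.1348]
tcp_rot: [[-0.475, 0.88, 0.017], [0.88, 0.475, 0.006], [-0.003, 0.018, -1.0]]
contact_force: [-0.7, 0.5, 0.1]
width: 0.0855
```

```bash
python3 go.py 457.5 269 60 28
python3 - <<'E'
from h import *
d=cap('top');cv2.imwrite('pics/t3.png',d['img'])
E
```

```text
t 7.3167 pos [471.1 247.1 134.8] jaw 28.4 w 85.5 F [-0.7  0.5  0.1] j6 [ 28.  16. -11.  61.  -0.  89.]
shift cm [-1.36  2.19 -7.48] turn [-0.35  0.98 -0.39]
```

View pics/t3.png

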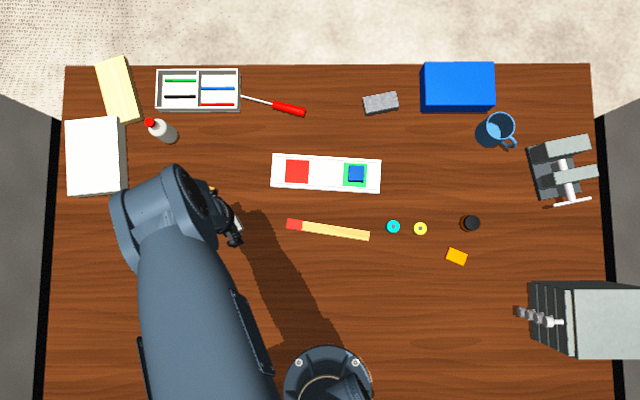

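The top view shows the blue prop centred on the green card at (356,174). There is no third metal prop under the area the arm had hidden, so the choice of (231,226) stands.

send_rows([
  {"x": -0.7,"y": 1.1,"z": -2,"wx": -0.3,"wy": 0.9,"wz": 0,"gripper": 100},
  {"x": -0.6,"y": 1.0,"z": -2,"wx": 0,"wy": 0,"wz": 0,"gripper": 100},
  {"x": 0,"y": 0,"z": -2,"wx": 0,"wy": 0,"wz": 0,"gripper": 100},
  {"x": 0,"y": 0,"z": 0,"wx": 0,"wy": 0,"wz": 0,"gripper": 100},
  {"x": 0,"y": 0,"z": 0,"wx": 0,"wy": 0,"wz": 0,"gripper": 100},
])

```text
clock: 7.78
ee_pos: [0.4619, 0.2648, 0.0765]
tcp_rot: [[-0.469, 0.883, 0.006], [0.883, 0.469, 0.003], [-0.0, 0.007, -1.0]]
contact_force: [-0.5, -0.2, -0.1]
width: 0.0856
```

```bash
python3 go.py 457.5 269 8 28
```

```text
t 7.7833 pos [461.9 264.8  76.5] jaw 27.9 w 85.6 F [-0.5 -0.2 -0.1] j6 [ 30.  20. -16.  54.  -0.  92.]
shift cm [-0.44  0.42 -6.85] turn [-0.15  0.35  0.06]
```

send_rows([
  {"x": -0.4,"y": 0.4,"z": -1.5,"wx": 0,"wy": 0.3,"wz": 0,"gripper": 100},
  {"x": 0,"y": 0,"z": -1.5,"wx": 0,"wy": 0,"wz": 0,"gripper": 100},
  {"x": 0,"y": 0,"z": -1.5,"wx": 0,"wy": 0,"wz": 0,"gripper": 100},
  {"x": 0,"y": 0,"z": -0.5,"wx": 0,"wy": 0,"wz": 0,"gripper": 100},
  {"x": 0,"y": 0,"z": 0,"wx": 0,"wy": 0,"wz": 0,"gripper": 100},
  {"x": 0,"y": 0,"z": 0,"wx": 0,"wy": 0,"wz": 0,"gripper": 100},
])

```text
clock: 8.28
ee_pos: [0.464, 0.2655, 0.0321]
tcp_rot: [[-0.461, 0.887, 0.008], [0.887, 0.461, 0.006], [0.001, 0.009, -1.0]]
contact_force: [0.5, 0.3, 0.5]
width: 0.0855
```

```bash
python3 go.py 457.5 269 8 28
```

```text
t 8.2833 pos [464.  265.5  32.1] jaw 27.4 w 85.5 F [0.5 0.3 0.5] j6 [ 30.  22. -19.  48.   0.  92.]
shift cm [-0.65  0.35 -2.41] turn [-0.32  0.43  0.56]
```

send_rows([
  {"x": -0.6,"y": 0.4,"z": -1,"wx": -0.3,"wy": 0.4,"wz": 0.5,"gripper": 100},
  {"x": 0,"y": 0,"z": -1,"wx": 0,"wy": 0,"wz": 0,"gripper": 100},
  {"x": 0,"y": 0,"z": 0,"wx": 0,"wy": 0,"wz": 0,"gripper": 100},
  {"x": 0,"y": 0,"z": 0,"wx": 0,"wy": 0,"wz": 0,"gripper": 100},
])

```text
clock: 8.62
ee_pos: [0.4595, 0.2703, 0.0133]
tcp_rot: [[-0.468, 0.884, 0.004], [0.884, 0.468, 0.002], [0.0, 0.004, -1.0]]
contact_force: [-0.2, -0.4, -0.2]
width: 0.0854
```

```bash
python3 go.py 457.5 269 8 28
```

```text
t 8.6167 pos [459.5 270.3  13.3] jaw 27.9 w 85.4 F [-0.2 -0.4 -0.2] j6 [ 30.  24. -21.  45.  -0.  93.]
shift cm [-0.2  -0.13 -0.53] turn [-0.12  0.21  0.08]
```

send_rows([
  {"x": -0.2,"y": -0.1,"z": -0.5,"wx": 0,"wy": 0.2,"wz": 0,"gripper": 100},
  {"x": 0,"y": 0,"z": 0,"wx": 0,"wy": 0,"wz": 0,"gripper": 100},
  {"x": 0,"y": 0,"z": 0,"wx": 0,"wy": 0,"wz": 0,"gripper": 35},
  {"x": 0,"y": 0,"z": 0,"wx": 0,"wy": 0,"wz": 0,"gripper": 35},
  {"x": 0,"y": 0,"z": 0,"wx": 0,"wy": 0,"wz": 0,"gripper": 35},
  {"x": 0,"y": 0,"z": 0,"wx": 0,"wy": 0,"wz": 0,"gripper": 35},
  {"x": 0,"y": 0,"z": 0,"wx": 0,"wy": 0,"wz": 0,"gripper": 35},
  {"x": 0,"y": 0,"z": 0,"wx": 0,"wy": 0,"wz": 0,"gripper": 35},
  {"x": 0,"y": 0,"z": 0,"wx": 0,"wy": 0,"wz": 0,"gripper": 35},
])

```text
clock: 9.37
ee_pos: [0.4573, 0.2695, 0.0084]
tcp_rot: [[-0.469, 0.883, 0.0], [0.883, 0.469, 0.002], [0.002, 0.001, -1.0]]
contact_force: [0.3, -0.1, -1.4]
width: 0.0432
```

```bash
python3 go.py 611.6 3 80 -3.7
```

```text
t 9.3667 pos [457.3 269.5   8.4] jaw 28.0 w 43.2 F [ 0.3 -0.1 -1.4] j6 [ 30.  24. -21.  45.   0.  92.]
shift cm [ 15.43 -26.65   7.16] turn [ -0.12   0.05 -31.66]
```

send_rows([
  {"x": 0,"y": 0,"z": 2,"wx": 0,"wy": 0,"wz": 0,"gripper": 30},
  {"x": 0.4,"y": -0.6,"z": 2.8,"wx": 0,"wy": 0,"wz": -3,"gripper": 30},
  {"x": 1.8,"y": -3,"z": 2.5,"wx": 0,"wy": 0,"wz": -4,"gripper": 30},
  {"x": 1.8,"y": -3.2,"z": 0,"wx": 0,"wy": 0,"wz": -4,"gripper": 30},
  {"x": 1.8,"y": -3.2,"z": 0,"wx": 0,"wy": 0,"wz": -4,"gripper": 30},
  {"x": 1.8,"y": -3.2,"z": 0,"wx": 0,"wy": 0,"wz": -4,"gripper": 30},
  {"x": 1.8,"y": -3.2,"z": 0,"wx": 0,"wy": 0,"wz": -4,"gripper": 30},
  {"x": 1.8,"y": -3,"z": 0,"wx": 0,"wy": 0,"wz": -4,"gripper": 30},
  {"x": 1,"y": -1.5,"z": 0,"wx": 0,"wy": 0,"wz": -1,"gripper": 30},
  {"x": 0.3,"y": -0.5,"z": 0,"wx": 0,"wy": 0,"wz": 0,"gripper": 30},
])

```text
clock: 10.2
ee_pos: [0.5846, 0.0464, 0.0843]
tcp_rot: [[0.018, 1.0, 0.001], [1.0, -0.018, 0.003], [0.003, 0.001, -1.0]]
contact_force: [-0.2, 0.5, -2.3]
width: 0.0429
```

```bash
python3 go.py 611.6 3 60 -3.7
```

```text
t 10.2 pos [584.6  46.4  84.3] jaw -1.0 w 42.9 F [-0.2  0.5 -2.3] j6 [ 4. 24. -7. 58.  0. 95.]
shift cm [ 2.7  -4.34 -2.43] turn [-0.18  0.06 -2.67]
```

send_rows([
  {"x": 1.2,"y": -2,"z": 0,"wx": -0.2,"wy": 0,"wz": -2.5,"gripper": 30},
  {"x": 1,"y": -1.6,"z": -0.7,"wx": 0,"wy": 0,"wz": 0,"gripper": 30},
  {"x": 0.3,"y": -0.5,"z": -0.7,"wx": 0,"wy": 0,"wz": 0,"gripper": 30},
  {"x": 0,"y": 0,"z": 0,"wx": 0,"wy": 0,"wz": 0,"gripper": 30},
  {"x": 0,"y": 0,"z": 0,"wx": 0,"wy": 0,"wz": 0,"gripper": 30},
])

```text
clock: 10.62
ee_pos: [0.6094, 0.0035, 0.0686]
tcp_rot: [[0.063, 0.998, -0.002], [0.998, -0.063, 0.0], [0.0, -0.002, -1.0]]
contact_force: [0.8, -0.2, -1.6]
width: 0.0435
```

```bash
python3 go.py 611.6 3 17 -3.7
```

```text
t 10.6167 pos [609.4   3.5  68.6] jaw -3.6 w 43.5 F [ 0.8 -0.2 -1.6] j6 [ 0. 27. -5. 58.  0. 94.]
shift cm [ 0.22 -0.05 -5.16] turn [-0.02 -0.09 -0.06]
```

send_rows([
  {"x": 0.2,"y": 0,"z": -1.5,"wx": 0,"wy": 0,"wz": 0,"gripper": 30},
  {"x": 0,"y": 0,"z": -1.5,"wx": 0,"wy": 0,"wz": 0,"gripper": 30},
  {"x": 0,"y": 0,"z": -0.8,"wx": 0,"wy": 0,"wz": 0,"gripper": 30},
  {"x": 0,"y": 0,"z": 0,"wx": 0,"wy": 0,"wz": 0,"gripper": 30},
  {"x": 0,"y": 0,"z": 0,"wx": 0,"wy": 0,"wz": 0,"gripper": 30},
])

```text
clock: 11.03
ee_pos: [0.6087, 0.009, 0.0305]
tcp_rot: [[0.057, 0.998, -0.003], [0.998, -0.057, 0.002], [0.002, -0.003, -1.0]]
contact_force: [0.0, -0.4, -1.5]
width: 0.0434
```

```bash
python3 go.py 611.6 3 17 -3.7
```

```text
t 11.0333 pos [608.7   9.   30.5] jaw -3.3 w 43.4 F [ 0.  -0.4 -1.5] j6 [ 1. 29. -8. 53.  0. 94.]
shift cm [ 0.29 -0.6  -1.35] turn [-0.1  -0.16 -0.44]
```

send_rows([
  {"x": 0.3,"y": -0.6,"z": -0.5,"wx": -0.1,"wy": -0.1,"wz": -0.4,"gripper": 30},
  {"x": 0,"y": 0,"z": -0.5,"wx": 0,"wy": 0,"wz": 0,"gripper": 30},
  {"x": 0,"y": 0,"z": 0,"wx": 0,"wy": 0,"wz": 0,"gripper": 30},
  {"x": 0,"y": 0,"z": 0,"wx": 0,"wy": 0,"wz": 0,"gripper": 30},
])

```text
clock: 11.37
ee_pos: [0.6127, 0.0036, 0.0217]
tcp_rot: [[0.063, 0.998, 0.001], [0.998, -0.063, -0.0], [0.0, 0.001, -1.0]]
contact_force: [0.0, -0.1, -1.2]
width: 0.0429
```

```bash
python3 go.py 611.6 3 17 -3.7
```

```text
t 11.3667 pos [612.7   3.6  21.7] jaw -3.6 w 42.9 F [ 0.  -0.1 -1.2] j6 [ 0. 30. -8. 52. -0. 94.]
shift cm [-0.11 -0.06 -0.47] turn [ 0.    0.08 -0.1 ]
```

send_rows([
  {"x": -0.1,"y": 0,"z": -0.3,"wx": 0,"wy": 0,"wz": 0,"gripper": 30},
  {"x": 0,"y": 0,"z": -0.2,"wx": 0,"wy": 0,"wz": 0,"gripper": 30},
  {"x": 0,"y": 0,"z": 0,"wx": 0,"wy": 0,"wz": 0,"gripper": 30},
  {"x": 0,"y": 0,"z": 0,"wx": 0,"wy": 0,"wz": 0,"gripper": 30},
])

```text
clock: 11.7
ee_pos: [0.6119, 0.0033, 0.0169]
tcp_rot: [[0.063, 0.998, 0.002], [0.998, -0.063, -0.0], [0.0, 0.002, -1.0]]
contact_force: [0.0, -0.2, -1.5]
width: 0.043
```

```bash
python3 go.py 611.6 3 17 -3.7
```

```text
t 11.7 pos [611.9   3.3  16.9] jaw -3.6 w 43.0 F [ 0.  -0.2 -1.5] j6 [ 0. 30. -9. 51. -0. 94.]
shift cm [-0.03 -0.03  0.01] turn [ 0.    0.13 -0.07]
```

send_rows([
  {"x": 0,"y": 0,"z": 0,"wx": 0,"wy": 0,"wz": 0,"gripper": 80},
  {"x": 0,"y": 0,"z": 0,"wx": 0,"wy": 0,"wz": 0,"gripper": 80},
  {"x": 0,"y": 0,"z": 0,"wx": 0,"wy": 0,"wz": 0,"gripper": 80},
  {"x": 0,"y": 0,"z": 0,"wx": 0,"wy": 0,"wz": 0,"gripper": 80},
  {"x": 0,"y": 0,"z": 1,"wx": 0,"wy": 0,"wz": 0,"gripper": 100},
  {"x": 0,"y": 0,"z": 2,"wx": 0,"wy": 0,"wz": 0,"gripper": 100},
  {"x": 0,"y": 0,"z": 3,"wx": 0,"wy": 0,"wz": 0,"gripper": 100},
  {"x": 0,"y": 0,"z": 3,"wx": 0,"wy": 0,"wz": 0,"gripper": 100},
])

```text
clock: 12.37
ee_pos: [0.608, 0.0033, 0.106]
tcp_rot: [[0.063, 0.998, -0.008], [0.998, -0.063, 0.0], [-0.0, -0.008, -1.0]]
contact_force: [0.8, 0.7, 1.0]
width: 0.0852
```

```bash
python3 go.py 551 348 80 -15.2
```

```text
t 12.3667 pos [608.    3.3 106. ] jaw -3.6 w 85.2 F [0.8 0.7 1. ] j6 [ 0. 26. -2. 63.  0. 94.]
shift cm [-5.7  34.47 -2.6 ] turn [ -0.04  -0.43 -11.56]
```

send_rows([
  {"x": -0.5,"y": 3.5,"z": 0,"wx": 0,"wy": 0,"wz": -1.2,"gripper": 100},
  {"x": -0.6,"y": 3.7,"z": 0,"wx": 0,"wy": 0,"wz": -1.3,"gripper": 100},
  {"x": -0.6,"y": 3.7,"z": 0,"wx": 0,"wy": 0,"wz": -1.3,"gripper": 100},
  {"x": -0.6,"y": 3.7,"z": 0,"wx": 0,"wy": 0,"wz": -1.3,"gripper": 100},
  {"x": -0.6,"y": 3.7,"z": 0,"wx": 0,"wy": 0,"wz": -1.3,"gripper": 100},
  {"x": -0.6,"y": 3.7,"z": 0,"wx": 0,"wy": 0,"wz": -1.3,"gripper": 100},
  {"x": -0.6,"y": 3.7,"z": 0,"wx": 0,"wy": 0,"wz": -1.3,"gripper": 100},
  {"x": -0.6,"y": 3.7,"z": 0,"wx": 0,"wy": 0,"wz": -1.3,"gripper": 100},
  {"x": -0.6,"y": 2.5,"z": 0,"wx": 0,"wy": 0,"wz": -1.3,"gripper": 100},
  {"x": 0,"y": 1,"z": 0,"wx": 0,"wy": 0,"wz": 0,"gripper": 100},
])

```text
clock: 13.2
ee_pos: [0.5574, 0.3437, 0.1259]
tcp_rot: [[0.281, 0.96, 0.016], [0.96, -0.281, 0.003], [0.007, 0.015, -1.0]]
contact_force: [-0.8, 0.2, 1.3]
width: 0.0854
```

send_rows([
  {"x": 0,"y": 0,"z": 0,"wx": 0,"wy": 0,"wz": 0,"gripper": 100},
  {"x": 0,"y": 0,"z": 0,"wx": 0,"wy": 0,"wz": 0,"gripper": 100},
])

```text
clock: 13.37
ee_pos: [0.5569, 0.3463, 0.127]
tcp_rot: [[0.276, 0.961, 0.017], [0.961, -0.276, 0.004], [0.008, 0.015, -1.0]]
contact_force: [0.8, 0.2, 0.8]
width: 0.0857
```

```bash
python3 go.py 551 348 60 -15.2
```

```text
t 13.3667 pos [556.9 346.3 127. ] jaw -16.0 w 85.7 F [0.8 0.2 0.8] j6 [ 32.  28.   6.  67.  -0. 138.]
shift cm [-0.59  0.17 -6.7 ] turn [-0.22  0.98  0.83]
```

send_rows([
  {"x": -0.6,"y": 0.2,"z": -2,"wx": -0.2,"wy": 0.9,"wz": 0.8,"gripper": 100},
  {"x": 0,"y": 0,"z": -2.2,"wx": 0,"wy": 0,"wz": 0,"gripper": 100},
  {"x": 0,"y": 0,"z": -2,"wx": 0,"wy": 0,"wz": 0,"gripper": 100},
  {"x": 0,"y": 0,"z": 0,"wx": 0,"wy": 0,"wz": 0,"gripper": 100},
  {"x": 0,"y": 0,"z": 0,"wx": 0,"wy": 0,"wz": 0,"gripper": 100},
])

```text
clock: 13.78
ee_pos: [0.5539, 0.3413, 0.0667]
tcp_rot: [[0.266, 0.964, 0.005], [0.964, -0.266, 0.0], [0.002, 0.004, -1.0]]
contact_force: [-0.3, -0.5, 0.3]
width: 0.0853
```

```bash
python3 go.py 551 348 8 -15.2
```

```text
t 13.7833 pos [553.9 341.3  66.7] jaw -15.4 w 85.3 F [-0.3 -0.5  0.3] j6 [ 32.  31.   1.  60.  -0. 137.]
shift cm [-0.29  0.67 -5.87] turn [-0.03  0.26  0.23]
```

send_rows([
  {"x": -0.3,"y": 0.7,"z": -1.2,"wx": 0,"wy": 0.3,"wz": 0.2,"gripper": 100},
  {"x": 0,"y": 0,"z": -1.2,"wx": 0,"wy": 0,"wz": 0,"gripper": 100},
  {"x": 0,"y": 0,"z": -1.2,"wx": 0,"wy": 0,"wz": 0,"gripper": 100},
  {"x": 0,"y": 0,"z": 0,"wx": 0,"wy": 0,"wz": 0,"gripper": 100},
  {"x": 0,"y": 0,"z": 0,"wx": 0,"wy": 0,"wz": 0,"gripper": 100},
])

```text
clock: 14.2
ee_pos: [0.5535, 0.3469, 0.0316]
tcp_rot: [[0.266, 0.964, 0.003], [0.964, -0.266, 0.003], [0.003, 0.002, -1.0]]
contact_force: [-0.2, -0.2, 0.9]
width: 0.0855
```

```bash
python3 go.py 551 348 8 -15.2
```

```text
t 14.2 pos [553.5 346.9  31.6] jaw -15.4 w 85.5 F [-0.2 -0.2  0.9] j6 [ 32.  33.  -1.  56.   0. 137.]
shift cm [-0.25  0.11 -2.36] turn [-0.15  0.15  0.21]
```

send_rows([
  {"x": -0.2,"y": 0.1,"z": -1,"wx": 0,"wy": 0.1,"wz": 0.2,"gripper": 100},
  {"x": 0,"y": 0.2,"z": -0.9,"wx": 0,"wy": 0,"wz": 0,"gripper": 100},
  {"x": -0.2,"y": 0,"z": -0.3,"wx": 0,"wy": 0,"wz": 0,"gripper": 100},
  {"x": 0,"y": 0,"z": 0,"wx": 0,"wy": 0,"wz": 0,"gripper": 100},
  {"x": 0,"y": 0,"z": 0,"wx": 0,"wy": 0,"wz": 0,"gripper": 100},
])

```text
clock: 14.62
ee_pos: [0.5496, 0.3507, 0.0085]
tcp_rot: [[0.261, 0.965, 0.002], [0.965, -0.261, 0.003], [0.004, 0.001, -1.0]]
contact_force: [-0.2, -0.7, 0.4]
width: 0.0853
```

```bash
python3 go.py 551 348 8 -15.2
```

```text
t 14.6167 pos [549.6 350.7   8.5] jaw -15.2 w 85.3 F [-0.2 -0.7  0.4] j6 [ 32.  34.  -3.  53.   0. 138.]
shift cm [ 0.14 -0.27 -0.05] turn [-0.2   0.12 -0.04]
```

send_rows([
  {"x": 0.1,"y": -0.3,"z": 0,"wx": 0,"wy": 0,"wz": 0,"gripper": 100},
  {"x": 0,"y": 0,"z": 0,"wx": 0,"wy": 0,"wz": 0,"gripper": 100},
  {"x": 0,"y": 0,"z": 0,"wx": 0,"wy": 0,"wz": 0,"gripper": 35},
  {"x": 0,"y": 0,"z": 0,"wx": 0,"wy": 0,"wz": 0,"gripper": 35},
  {"x": 0,"y": 0,"z": 0,"wx": 0,"wy": 0,"wz": 0,"gripper": 35},
  {"x": 0,"y": 0,"z": 0,"wx": 0,"wy": 0,"wz": 0,"gripper": 35},
  {"x": 0,"y": 0,"z": 0,"wx": 0,"wy": 0,"wz": 0,"gripper": 35},
  {"x": 0,"y": 0,"z": 0,"wx": 0,"wy": 0,"wz": 0,"gripper": 35},
  {"x": 0,"y": 0,"z": 0,"wx": 0,"wy": 0,"wz": 0,"gripper": 35},
])

```text
clock: 15.37
ee_pos: [0.5517, 0.3479, 0.0103]
tcp_rot: [[0.262, 0.965, 0.004], [0.965, -0.262, 0.005], [0.006, 0.003, -1.0]]
contact_force: [-0.9, 0.5, -1.1]
width: 0.0435
```

```bash
python3 go.py 617.5 87 80 -3.7
```

```text
t 15.3667 pos [551.7 347.9  10.3] jaw -15.2 w 43.5 F [-0.9  0.5 -1.1] j6 [ 32.  34.  -3.  53.   0. 137.]
shift cm [  6.58 -26.09   6.97] turn [-0.3   0.22 11.46]
```

send_rows([
  {"x": 0,"y": 0,"z": 2,"wx": 0,"wy": 0,"wz": 0,"gripper": 30},
  {"x": 0.2,"y": -1,"z": 2.8,"wx": 0,"wy": 0,"wz": 1,"gripper": 30},
  {"x": 0.8,"y": -3,"z": 2.2,"wx": 0,"wy": 0,"wz": 1.4,"gripper": 30},
  {"x": 0.8,"y": -3.2,"z": 0,"wx": 0,"wy": 0,"wz": 1.5,"gripper": 30},
  {"x": 0.8,"y": -3.2,"z": 0,"wx": 0,"wy": 0,"wz": 1.5,"gripper": 30},
  {"x": 0.8,"y": -3.2,"z": 0,"wx": 0,"wy": 0,"wz": 1.5,"gripper": 30},
  {"x": 0.8,"y": -3.2,"z": 0,"wx": 0,"wy": 0,"wz": 1.5,"gripper": 30},
  {"x": 0.8,"y": -3.2,"z": 0,"wx": 0,"wy": 0,"wz": 1.5,"gripper": 30},
  {"x": 0.8,"y": -3,"z": 0,"wx": 0,"wy": 0,"wz": 1,"gripper": 30},
  {"x": 0.2,"y": -1,"z": 0,"wx": 0,"wy": 0,"wz": 0,"gripper": 30},
])

```text
clock: 16.2
ee_pos: [0.6113, 0.1014, 0.0825]
tcp_rot: [[0.056, 0.998, 0.004], [0.998, -0.056, 0.004], [0.004, 0.004, -1.0]]
contact_force: [-0.4, 0.3, 0.3]
width: 0.0434
```

```bash
python3 go.py 617.5 87 60 -3.7
```

```text
t 16.2 pos [611.3 101.4  82.5] jaw -3.2 w 43.4 F [-0.4  0.3  0.3] j6 [  9.  27.  -3.  60.   0. 103.]
shift cm [ 0.62 -1.44 -2.25] turn [-0.23  0.25 -0.49]
```

send_rows([
  {"x": 0.4,"y": -0.7,"z": -1,"wx": -0.2,"wy": 0.2,"wz": -0.5,"gripper": 30},
  {"x": 0.2,"y": -0.5,"z": -1,"wx": 0,"wy": 0,"wz": 0,"gripper": 30},
  {"x": 0,"y": 0,"z": -1,"wx": 0,"wy": 0,"wz": 0,"gripper": 30},
  {"x": 0,"y": 0,"z": 0,"wx": 0,"wy": 0,"wz": 0,"gripper": 30},
  {"x": 0,"y": 0,"z": 0,"wx": 0,"wy": 0,"wz": 0,"gripper": 30},
])

```text
clock: 16.62
ee_pos: [0.6172, 0.088, 0.048]
tcp_rot: [[0.069, 0.998, -0.001], [0.998, -0.069, 0.0], [0.0, -0.001, -1.0]]
contact_force: [-0.2, -0.0, -0.7]
width: 0.0434
```

```bash
python3 go.py 617.5 87 18.5 -3.7
```

```text
t 16.6167 pos [617.2  88.   48. ] jaw -4.0 w 43.4 F [-0.2 -0.  -0.7] j6 [  8.  29.  -4.  56.   0. 102.]
shift cm [ 0.03 -0.1  -2.95] turn [-0.03 -0.07  0.28]
```

send_rows([
  {"x": 0,"y": -0.1,"z": -0.8,"wx": 0,"wy": 0,"wz": 0.2,"gripper": 30},
  {"x": 0,"y": 0,"z": -0.8,"wx": 0,"wy": 0,"wz": 0,"gripper": 30},
  {"x": 0,"y": 0,"z": -0.5,"wx": 0,"wy": 0,"wz": 0,"gripper": 30},
  {"x": 0,"y": 0,"z": 0,"wx": 0,"wy": 0,"wz": 0,"gripper": 30},
  {"x": 0,"y": 0,"z": 0,"wx": 0,"wy": 0,"wz": 0,"gripper": 30},
])

```text
clock: 17.03
ee_pos: [0.6158, 0.0909, 0.0237]
tcp_rot: [[0.06, 0.998, -0.003], [0.998, -0.06, 0.001], [0.001, -0.003, -1.0]]
contact_force: [0.1, 0.1, -0.5]
width: 0.0432
```

```bash
python3 go.py 617.5 87 18.5 -3.7
```

```text
t 17.0333 pos [615.8  90.9  23.7] jaw -3.5 w 43.2 F [ 0.1  0.1 -0.5] j6 [  8.  31.  -6.  53.   0. 102.]
shift cm [ 0.17 -0.39 -0.52] turn [-0.04 -0.19 -0.24]
```

send_rows([
  {"x": 0.2,"y": -0.4,"z": -0.2,"wx": 0,"wy": -0.2,"wz": -0.2,"gripper": 30},
  {"x": 0,"y": 0,"z": -0.2,"wx": 0,"wy": 0,"wz": 0,"gripper": 30},
  {"x": 0,"y": 0,"z": -0.1,"wx": 0,"wy": 0,"wz": 0,"gripper": 30},
  {"x": 0,"y": 0,"z": 0,"wx": 0,"wy": 0,"wz": 0,"gripper": 30},
])

```text
clock: 17.37
ee_pos: [0.6185, 0.0867, 0.0189]
tcp_rot: [[0.064, 0.998, 0.002], [0.998, -0.064, 0.001], [0.001, 0.002, -1.0]]
contact_force: [-0.0, 0.1, -0.6]
width: 0.0433
```

```bash
python3 go.py 617.5 87 18.5 -3.7
```

```text
t 17.3667 pos [618.5  86.7  18.9] jaw -3.7 w 43.3 F [-0.   0.1 -0.6] j6 [  8.  31.  -7.  52.   0. 102.]
shift cm [-0.1   0.03 -0.04] turn [-0.05  0.1  -0.03]
```

send_rows([
  {"x": 0,"y": 0,"z": 0,"wx": 0,"wy": 0,"wz": 0,"gripper": 80},
  {"x": 0,"y": 0,"z": 0,"wx": 0,"wy": 0,"wz": 0,"gripper": 80},
  {"x": 0,"y": 0,"z": 0,"wx": 0,"wy": 0,"wz": 0,"gripper": 80},
  {"x": 0,"y": 0,"z": 0,"wx": 0,"wy": 0,"wz": 0,"gripper": 80},
  {"x": 0,"y": 0,"z": 1,"wx": 0,"wy": 0,"wz": 0,"gripper": 90},
  {"x": 0,"y": 0,"z": 2,"wx": 0,"wy": 0,"wz": 0,"gripper": 90},
  {"x": 0,"y": 0,"z": 3,"wx": 0,"wy": 0,"wz": 0,"gripper": 90},
  {"x": 0,"y": 0,"z": 3,"wx": 0,"wy": 0,"wz": 0,"gripper": 90},
  {"x": -2,"y": -1.5,"z": 0,"wx": 0,"wy": 0,"wz": 0,"gripper": 70},
  {"x": -2,"y": -1.5,"z": 0,"wx": 0,"wy": 0,"wz": 0,"gripper": 70},
])

```text
clock: 18.2
ee_pos: [0.5806, 0.058, 0.116]
tcp_rot: [[0.062, 0.998, 0.005], [0.998, -0.062, 0.002], [0.002, 0.005, -1.0]]
contact_force: [-0.4, -0.0, -0.5]
width: 0.0596
```

```bash
python3 go.py 446 -2.5 80 -9.3
```

```text
t 18.2 pos [580.6  58.  116. ] jaw -3.5 w 59.6 F [-0.4 -0.  -0.5] j6 [ 6. 22. -5. 62.  0. 99.]
shift cm [-13.46  -6.05  -3.6 ] turn [-0.08  0.29 -5.75]
```

send_rows([
  {"x": -2.2,"y": -1,"z": 0,"wx": 0,"wy": 0.3,"wz": -1.2,"gripper": 70},
  {"x": -2.2,"y": -1,"z": -0.5,"wx": 0,"wy": 0,"wz": -1.2,"gripper": 70},
  {"x": -2.2,"y": -1,"z": -0.5,"wx": 0,"wy": 0,"wz": -1.2,"gripper": 70},
  {"x": -2.2,"y": -1,"z": -0.5,"wx": 0,"wy": 0,"wz": -1.2,"gripper": 70},
  {"x": -2.2,"y": -1,"z": -0.5,"wx": 0,"wy": 0,"wz": -0.9,"gripper": 70},
  {"x": -1.2,"y": -0.5,"z": 0,"wx": 0,"wy": 0,"wz": 0,"gripper": 70},
  {"x": 0,"y": 0,"z": 0,"wx": 0,"wy": 0,"wz": 0,"gripper": 70},
  {"x": 0,"y": 0,"z": 0,"wx": 0,"wy": 0,"wz": 0,"gripper": 70},
])

```text
clock: 18.87
ee_pos: [0.4523, -0.0007, 0.1043]
tcp_rot: [[0.167, 0.986, 0.01], [0.986, -0.167, 0.001], [0.003, 0.01, -1.0]]
contact_force: [0.5, -0.9, 0.3]
width: 0.0596
```

```bash
python3 go.py 446 -2.5 50 -9.3
python3 - <<'E'
from h import *
d=cap('top');im=d['img']
crop(im,250,140,400,250,5,'pics/t5.png')
d2=cap('side');crop(d2['img'],220,130,380,260,5,'pics/s5.png')
E
```

```text
t 18.8667 pos [452.3  -0.7 104.3] jaw -9.6 w 59.6 F [ 0.5 -0.9  0.3] j6 [ -0.  11. -24.  54.   0.  99.]
shift cm [-0.63 -0.18 -5.43] turn [-0.06  0.6   0.31]
```

View pics/t5.png

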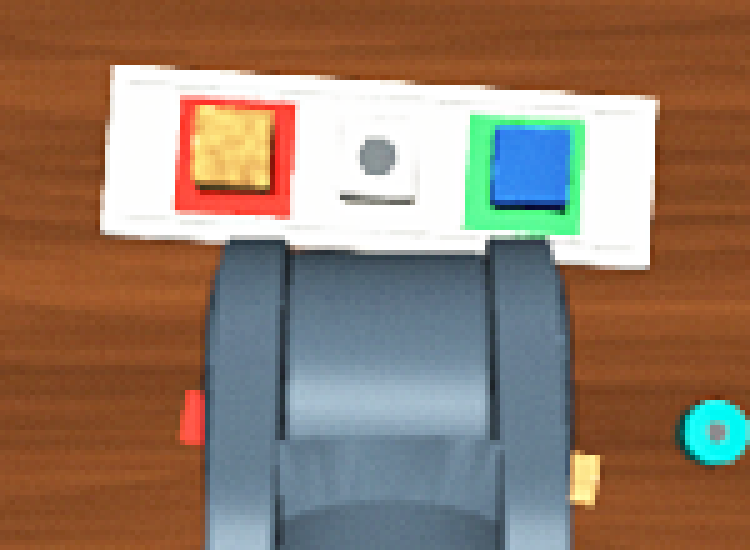

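View pics/s5.png

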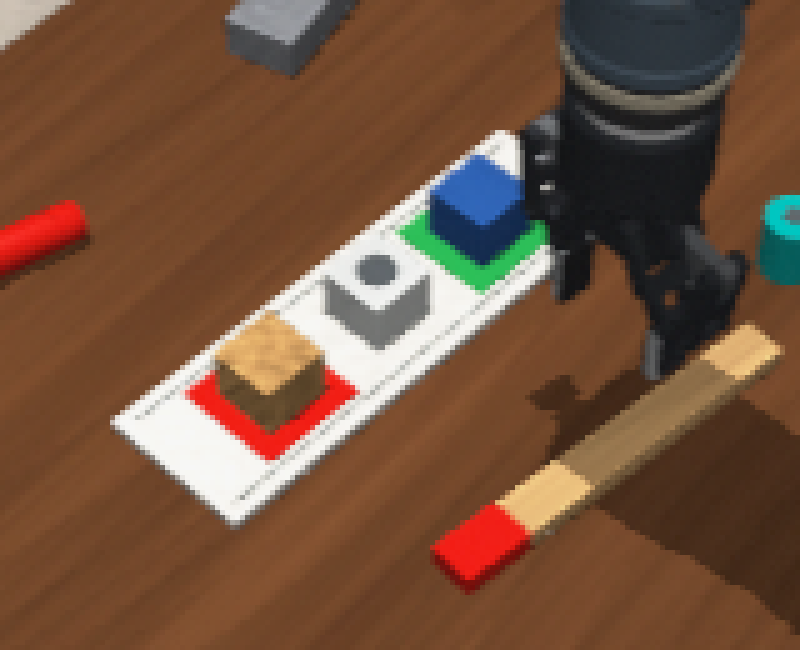

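All three props stand on the board: cork on red (297,169), metal in the middle (325,171) and blue on green (356,173). A quick numeric check follows.

```bash
cat > m2.py <<'E'
from h import *
T=cap('top');Sd=cap('side')
print('cork',rect(T,(285,155,312,180),lambda h,s,v:(h>11)&(h<28)&(v>150)&(s<200),.044),rect(Sd,(258,190,290,215),lambda h,s,v:(h>8)&(h<28)&(v>150)&(s>60)&(s<200),.044))
print('blue',rect(T,(344,160,370,184),lambda h,s,v:(h>95)&(h<125)&(s>100)&(v>135),.044),rect(Sd,(300,155,325,185),lambda h,s,v:(h>95)&(h<125)&(s>100)&(v>125),.044))
print('disc',rect(T,(316,160,335,182),lambda h,s,v:(v<185),.044)) if 0 else 0
g=lambda h,s,v:(v<185)&(s<100)
print('disc',rect(T,(318,163,334,177),g,.044),rect(Sd,(286,178,304,190),g,.044))
E
python3 m2.py
```

```text
cork [617.1  85.1 617.3  85.3  46.6  45.1  85.2] [617.2  89.7 617.7  88.6  46.4  46.1  85.5]
blue [605.8 -84.2 606.  -84.3  43.8  44.7  87. ] [606.3 -81.9 606.8 -81.3  43.8  43.5  88.4]
disc [611.2   2.6 611.2   2.6  19.5  19.8  89.9] [611.9   4.4 611.8   4.4  23.7  24.6  40.4]
```

All three are within about 1–2 mm of their places. Next is the spar.

send_rows([
  {"x": -0.6,"y": -0.2,"z": -1.5,"wx": 0,"wy": 0.6,"wz": 0.3,"gripper": 70},
  {"x": 0,"y": 0,"z": -1.5,"wx": 0,"wy": 0,"wz": 0,"gripper": 70},
  {"x": 0,"y": 0,"z": -2,"wx": 0,"wy": 0,"wz": 0,"gripper": 70},
  {"x": 0,"y": 0,"z": -1.5,"wx": 0,"wy": 0,"wz": 0,"gripper": 70},
  {"x": 0,"y": 0,"z": 0,"wx": 0,"wy": 0,"wz": 0,"gripper": 70},
  {"x": 0,"y": 0,"z": 0,"wx": 0,"wy": 0,"wz": 0,"gripper": 70},
])

```text
clock: 19.57
ee_pos: [0.4535, -0.0004, 0.0372]
tcp_rot: [[0.157, 0.988, 0.004], [0.988, -0.157, 0.001], [0.002, 0.004, -1.0]]
contact_force: [-0.4, -0.4, -0.0]
width: 0.0597
```

```bash
python3 go.py 446.5 -2.5 3 -9.3
```

```text
t 19.5667 pos [ 4.535e+02 -4.000e-01  3.720e+01] jaw -9.0 w 59.7 F [-0.4 -0.4 -0. ] j6 [ -0.  16. -29.  45.   0.  99.]
shift cm [-0.7  -0.21 -3.42] turn [-0.08  0.23 -0.26]
```

send_rows([
  {"x": -0.7,"y": -0.2,"z": -0.7,"wx": 0,"wy": 0.2,"wz": -0.3,"gripper": 70},
  {"x": -0.1,"y": 0,"z": -0.7,"wx": 0,"wy": 0,"wz": 0,"gripper": 70},
  {"x": -0.1,"y": 0,"z": -0.7,"wx": 0,"wy": 0,"wz": 0,"gripper": 70},
  {"x": 0,"y": 0,"z": 0,"wx": 0,"wy": 0,"wz": 0,"gripper": 70},
  {"x": 0,"y": 0,"z": 0,"wx": 0,"wy": 0,"wz": 0,"gripper": 70},
])

```text
clock: 19.98
ee_pos: [0.4458, -0.0022, 0.0162]
tcp_rot: [[0.162, 0.987, 0.003], [0.987, -0.162, 0.001], [0.002, 0.003, -1.0]]
contact_force: [0.4, -0.1, 0.9]
width: 0.0599
```

```bash
python3 go.py 446.5 -2.5 3 -9.3
```

```text
t 19.9833 pos [445.8  -2.2  16.2] jaw -9.3 w 59.9 F [ 0.4 -0.1  0.9] j6 [ -0.  17. -32.  41.   0.  99.]
shift cm [ 0.07 -0.03 -1.32] turn [-0.08  0.16  0.03]
```

send_rows([
  {"x": 0,"y": 0,"z": -0.6,"wx": 0,"wy": 0.2,"wz": 0,"gripper": 70},
  {"x": 0,"y": 0,"z": -0.5,"wx": 0,"wy": 0,"wz": 0,"gripper": 70},
  {"x": 0,"y": 0,"z": 0,"wx": 0,"wy": 0,"wz": 0,"gripper": 70},
  {"x": 0,"y": 0,"z": 0,"wx": 0,"wy": 0,"wz": 0,"gripper": 70},
])

```text
clock: 20.32
ee_pos: [0.4465, -0.0023, 0.0048]
tcp_rot: [[0.162, 0.987, 0.001], [0.987, -0.162, 0.001], [0.001, 0.0, -1.0]]
contact_force: [-0.2, 0.0, -0.2]
width: 0.0598
```

```bash
python3 go.py 446.5 -2.5 3 -9.3
```

```text
t 20.3167 pos [446.5  -2.3   4.8] jaw -9.3 w 59.8 F [-0.2  0.  -0.2] j6 [ -0.  18. -33.  39.   0.  99.]
shift cm [-0.   -0.02 -0.18] turn [-0.08  0.04  0.04]
```

send_rows([
  {"x": 0,"y": 0,"z": -0.2,"wx": 0,"wy": 0,"wz": 0,"gripper": 70},
  {"x": 0,"y": 0,"z": 0,"wx": 0,"wy": 0,"wz": 0,"gripper": 20},
  {"x": 0,"y": 0,"z": 0,"wx": 0,"wy": 0,"wz": 0,"gripper": 20},
  {"x": 0,"y": 0,"z": 0,"wx": 0,"wy": 0,"wz": 0,"gripper": 20},
  {"x": 0,"y": 0,"z": 0,"wx": 0,"wy": 0,"wz": 0,"gripper": 20},
  {"x": 0,"y": 0,"z": 0,"wx": 0,"wy": 0,"wz": 0,"gripper": 20},
  {"x": 0,"y": 0,"z": 0,"wx": 0,"wy": 0,"wz": 0,"gripper": 20},
  {"x": 0,"y": 0,"z": 0,"wx": 0,"wy": 0,"wz": 0,"gripper": 20},
])

```text
clock: 20.98
ee_pos: [0.4468, -0.0023, 0.0031]
tcp_rot: [[0.162, 0.987, 0.001], [0.987, -0.162, 0.001], [0.002, 0.001, -1.0]]
contact_force: [0.2, 0.3, -0.4]
width: 0.0266
```

```bash
python3 go.py 611.6 3 100 -3.7
```

```text
t 20.9833 pos [446.8  -2.3   3.1] jaw -9.3 w 26.6 F [ 0.2  0.3 -0.4] j6 [ -0.  18. -33.  39.   0.  99.]
shift cm [16.48  0.53  9.69] turn [-0.08  0.07  5.63]
```

send_rows([
  {"x": 0,"y": 0,"z": 1.5,"wx": 0,"wy": 0,"wz": 0,"gripper": 15},
  {"x": 0,"y": 0,"z": 2,"wx": 0,"wy": 0,"wz": 0,"gripper": 15},
  {"x": 0,"y": 0,"z": 2.5,"wx": 0,"wy": 0,"wz": 1,"gripper": 15},
  {"x": 1,"y": 0,"z": 2,"wx": 0,"wy": 0,"wz": 1,"gripper": 15},
  {"x": 2,"y": 0.1,"z": 1,"wx": 0,"wy": 0,"wz": 1,"gripper": 15},
  {"x": 2,"y": 0.1,"z": 0,"wx": 0,"wy": 0,"wz": 1,"gripper": 15},
  {"x": 2,"y": 0.1,"z": 0,"wx": 0,"wy": 0,"wz": 1,"gripper": 15},
  {"x": 2,"y": 0.1,"z": 0,"wx": 0,"wy": 0,"wz": 0.5,"gripper": 15},
  {"x": 2,"y": 0.1,"z": 0,"wx": 0,"wy": 0,"wz": 0,"gripper": 15},
  {"x": 1,"y": 0,"z": 0,"wx": 0,"wy": 0,"wz": 0,"gripper": 15},
])

```text
clock: 21.82
ee_pos: [0.5669, 0.003, 0.0979]
tcp_rot: [[0.062, 0.998, -0.002], [0.998, -0.062, 0.001], [0.0, -0.002, -1.0]]
contact_force: [0.4, -1.1, -0.4]
width: 0.0267
```

```bash
python3 go.py 611.6 3 90 -3.7
```

```text
t 21.8167 pos [566.9   3.   97.9] jaw -3.6 w 26.7 F [ 0.4 -1.1 -0.4] j6 [ 0. 22. -9. 59.  0. 94.]
shift cm [ 4.47  0.   -0.79] turn [-0.04 -0.13 -0.13]
```

send_rows([
  {"x": 1.5,"y": 0,"z": 0,"wx": 0,"wy": 0,"wz": 0,"gripper": 15},
  {"x": 1.5,"y": 0,"z": 0,"wx": 0,"wy": 0,"wz": 0,"gripper": 15},
  {"x": 1,"y": 0,"z": 0,"wx": 0,"wy": 0,"wz": 0,"gripper": 15},
  {"x": 0,"y": 0,"z": 0,"wx": 0,"wy": 0,"wz": 0,"gripper": 15},
  {"x": 0,"y": 0,"z": 0,"wx": 0,"wy": 0,"wz": 0,"gripper": 15},
])

```text
clock: 22.23
ee_pos: [0.6105, 0.0031, 0.0961]
tcp_rot: [[0.062, 0.998, -0.003], [0.998, -0.062, 0.001], [0.0, -0.004, -1.0]]
contact_force: [-0.2, 0.8, -0.9]
width: 0.0265
```

```bash
python3 go.py 611.6 3 47.5 -3.7;python3 - <<'E'
from h import *
d2=cap('side');crop(d2['img'],220,110,380,260,5,'pics/s6.png')
E
```

```text
t 22.2333 pos [610.5   3.1  96.1] jaw -3.6 w 26.5 F [-0.2  0.8 -0.9] j6 [ 0. 26. -2. 62.  0. 94.]
shift cm [ 0.11 -0.01 -4.86] turn [-0.04 -0.2  -0.15]
```

View pics/s6.png

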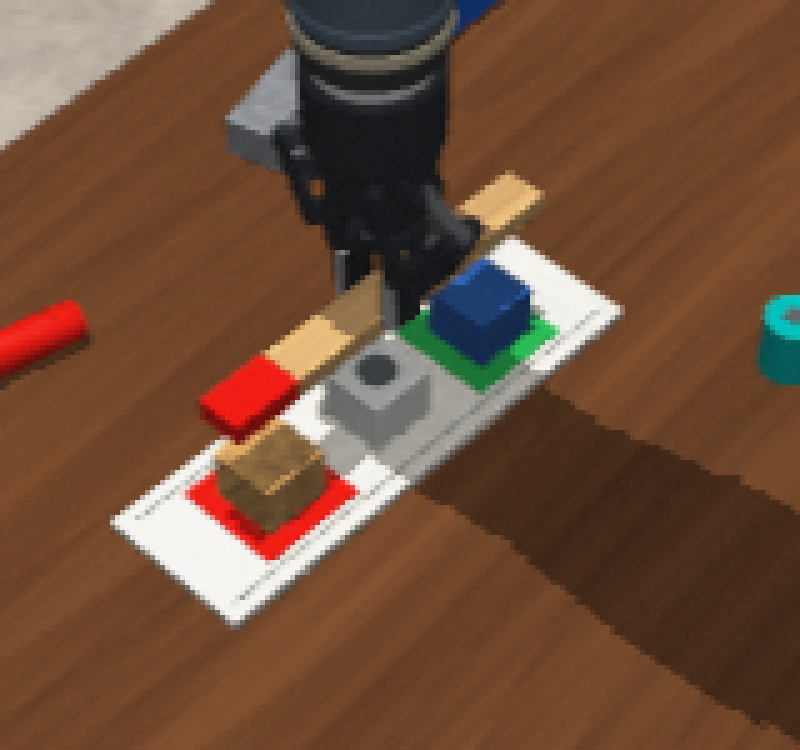

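The side view shows the spar held over the three props with its red end over the cork prop. Lowering it now.

send_rows([
  {"x": 0.1,"y": 0,"z": -1.2,"wx": 0,"wy": -0.2,"wz": -0.1,"gripper": 15},
  {"x": 0,"y": 0,"z": -1.2,"wx": 0,"wy": 0,"wz": 0,"gripper": 15},
  {"x": 0,"y": 0,"z": -1.2,"wx": 0,"wy": 0,"wz": 0,"gripper": 15},
  {"x": 0,"y": 0,"z": 0,"wx": 0,"wy": 0,"wz": 0,"gripper": 15},
  {"x": 0,"y": 0,"z": 0,"wx": 0,"wy": 0,"wz": 0,"gripper": 15},
])

```text
clock: 22.7
ee_pos: [0.6075, 0.0031, 0.06]
tcp_rot: [[0.064, 0.998, -0.001], [0.998, -0.064, 0.001], [0.001, -0.001, -1.0]]
contact_force: [-0.8, 0.6, -0.6]
width: 0.0268
```

```bash
python3 go.py 611.6 3 47.5 -3.7
```

```text
t 22.7 pos [607.5   3.1  60. ] jaw -3.7 w 26.8 F [-0.8  0.6 -0.6] j6 [ 0. 27. -6. 57.  0. 94.]
shift cm [ 0.41 -0.01 -1.25] turn [-0.04 -0.05 -0.04]
```

send_rows([
  {"x": 0.4,"y": 0,"z": -0.4,"wx": 0,"wy": 0,"wz": 0,"gripper": 15},
  {"x": 0,"y": 0,"z": -0.4,"wx": 0,"wy": 0,"wz": 0,"gripper": 15},
  {"x": 0,"y": 0,"z": -0.1,"wx": 0,"wy": 0,"wz": 0,"gripper": 15},
  {"x": 0,"y": 0,"z": 0,"wx": 0,"wy": 0,"wz": 0,"gripper": 15},
])

```text
clock: 23.03
ee_pos: [0.6119, 0.0031, 0.0524]
tcp_rot: [[0.064, 0.998, 0.001], [0.998, -0.064, 0.001], [0.001, 0.001, -1.0]]
contact_force: [-0.7, -1.2, -1.3]
width: 0.0268
```

```bash
python3 go.py 611.6 3 47.5 -3.7
```

```text
t 23.0333 pos [611.9   3.1  52.4] jaw -3.7 w 26.8 F [-0.7 -1.2 -1.3] j6 [ 0. 28. -6. 56.  0. 94.]
shift cm [-0.03 -0.01 -0.49] turn [-0.04  0.06 -0.04]
```

send_rows([
  {"x": 0,"y": 0,"z": -0.3,"wx": 0,"wy": 0,"wz": 0,"gripper": 15},
  {"x": 0,"y": 0,"z": -0.15,"wx": 0,"wy": 0,"wz": 0,"gripper": 15},
  {"x": 0,"y": 0,"z": 0,"wx": 0,"wy": 0,"wz": 0,"gripper": 15},
  {"x": 0,"y": 0,"z": 0,"wx": 0,"wy": 0,"wz": 0,"gripper": 15},
])

```text
clock: 23.37
ee_pos: [0.6123, 0.0031, 0.0481]
tcp_rot: [[0.064, 0.998, 0.002], [0.998, -0.064, 0.001], [0.001, 0.002, -1.0]]
contact_force: [0.4, -0.5, -0.4]
width: 0.0268
```

```bash
python3 go.py 611.6 3 47.5 -3.7
```

```text
t 23.3667 pos [612.3   3.1  48.1] jaw -3.7 w 26.8 F [ 0.4 -0.5 -0.4] j6 [ 0. 28. -6. 55.  0. 94.]
shift cm [-0.07 -0.01 -0.06] turn [-0.04  0.11 -0.04]
```

send_rows([
  {"x": 0,"y": 0,"z": -0.1,"wx": 0,"wy": 0,"wz": 0,"gripper": 15},
  {"x": 0,"y": 0,"z": 0,"wx": 0,"wy": 0,"wz": 0,"gripper": 15},
  {"x": 0,"y": 0,"z": 0,"wx": 0,"wy": 0,"wz": 0,"gripper": 60},
  {"x": 0,"y": 0,"z": 0,"wx": 0,"wy": 0,"wz": 0,"gripper": 60},
  {"x": 0,"y": 0,"z": 0,"wx": 0,"wy": 0,"wz": 0,"gripper": 60},
  {"x": 0,"y": 0,"z": 0,"wx": 0,"wy": 0,"wz": 0,"gripper": 60},
  {"x": 0,"y": 0,"z": 1,"wx": 0,"wy": 0,"wz": 0,"gripper": 80},
  {"x": 0,"y": 0,"z": 2,"wx": 0,"wy": 0,"wz": 0,"gripper": 100},
  {"x": 0,"y": 0,"z": 3,"wx": 0,"wy": 0,"wz": 0,"gripper": 100},
  {"x": 0,"y": 0,"z": 3,"wx": 0,"wy": 0,"wz": 0,"gripper": 100},
])

```text
clock: 24.2
ee_pos: [0.608, 0.003, 0.1355]
tcp_rot: [[0.064, 0.998, -0.009], [0.998, -0.064, 0.001], [0.0, -0.009, -1.0]]
contact_force: [1.7, 0.7, 0.9]
width: 0.0854
```

```bash
python3 go.py 449 -262 120 0
```

```text
t 24.2 pos [608.    3.  135.5] jaw -3.7 w 85.4 F [1.7 0.7 0.9] j6 [ 0. 25.  1. 67.  0. 94.]
shift cm [-15.9  -26.5   -1.55] turn [-0.02 -0.52  3.66]
```

send_rows([
  {"x": -1.5,"y": -2.6,"z": 0,"wx": 0,"wy": -0.3,"wz": 0,"gripper": 100},
  {"x": -1.8,"y": -3,"z": 0,"wx": 0,"wy": 0,"wz": 0,"gripper": 100},
  {"x": -1.8,"y": -3,"z": 0,"wx": 0,"wy": 0,"wz": 0,"gripper": 100},
  {"x": -1.8,"y": -3,"z": 0,"wx": 0,"wy": 0,"wz": 0,"gripper": 100},
  {"x": -1.8,"y": -3,"z": 0,"wx": 0,"wy": 0,"wz": 0,"gripper": 100},
  {"x": -1.8,"y": -3,"z": 0,"wx": 0,"wy": 0,"wz": 0,"gripper": 100},
  {"x": -1.8,"y": -3,"z": 0,"wx": 0,"wy": 0,"wz": 0,"gripper": 100},
  {"x": -1.8,"y": -3,"z": 0,"wx": 0,"wy": 0,"wz": 0,"gripper": 100},
  {"x": -1,"y": -1.8,"z": 0,"wx": 0,"wy": 0,"wz": 0,"gripper": 100},
  {"x": -0.3,"y": -0.5,"z": 0,"wx": 0,"wy": 0,"wz": 0,"gripper": 100},
])

```text
clock: 25.03
ee_pos: [0.4534, -0.2636, 0.1537]
tcp_rot: [[0.057, 0.998, 0.02], [0.998, -0.057, -0.004], [-0.002, 0.02, -1.0]]
contact_force: [-0.4, 0.3, 0.3]
width: 0.0852
```

send_rows([
  {"x": 0,"y": 0,"z": 0,"wx": 0,"wy": 0,"wz": 0,"gripper": 100},
  {"x": 0,"y": 0,"z": 0,"wx": 0,"wy": 0,"wz": 0,"gripper": 100},
])

```text
clock: 25.2
ee_pos: [0.4528, -0.265, 0.1551]
tcp_rot: [[0.061, 0.998, 0.022], [0.998, -0.06, -0.004], [-0.003, 0.022, -1.0]]
contact_force: [0.5, -0.4, -0.4]
width: 0.0857
```

```bash
python3 go.py 449 -262 70 -3.7
python3 - <<'E'
from h import *
d=cap('top');im=d['img']
crop(im,250,140,400,250,5,'pics/t7.png')
d2=cap('side');crop(d2['img'],220,110,440,260,3.5,'pics/s7.png')
m=lambda h,s,v:(v>150)&(s>60)&((h<40)|(h>170))
# spar at z=.058
print(rect(d,(270,150,385,190),lambda h,s,v:(s>60)&(s<170)&(h>11)&(h<30)&(v>170),.058))
E
```

```text
t 25.2 pos [ 452.8 -265.   155.1] jaw -3.5 w 85.7 F [ 0.5 -0.4 -0.4] j6 [-31.  15. -11.  63.   0.  63.]
shift cm [-0.38  0.3  -8.51] turn [ 0.25  1.25 -0.23]
[607.2  -5.5 609.7 -10.  224.5  43.9  85. ]
```

View pics/t7.png

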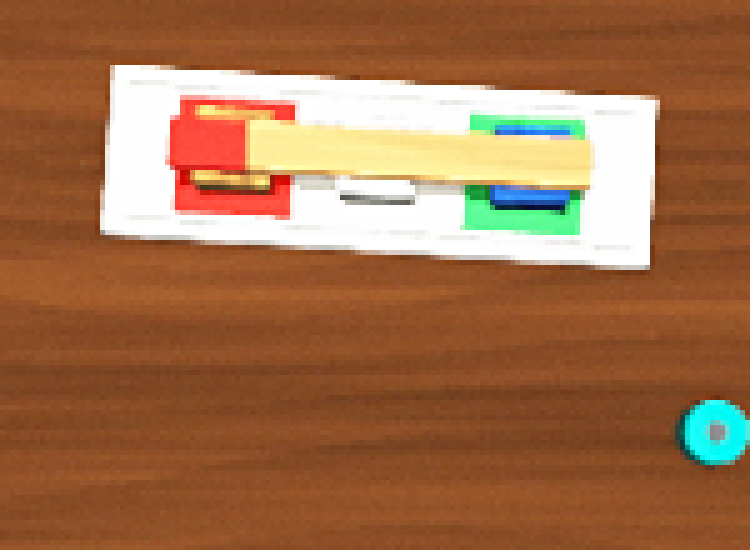

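View pics/s7.png

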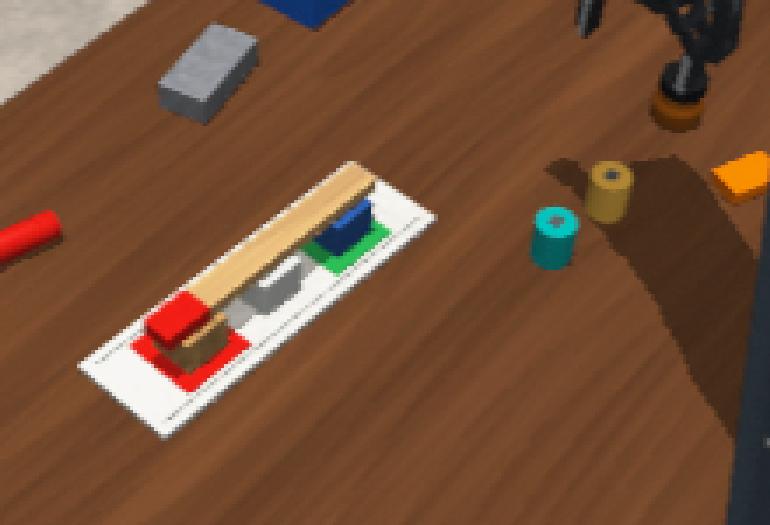

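The spar lies on all three props with its red end over the red card; its ends are at about (283,168) and (368,172) in the top view.

Run:
```python
from h import *
d=cap('top')
a=unproj(d,283.4,168,.058);b=unproj(d,367.8,172.4,.058);print(a,b,(a+b)/2,np.linalg.norm(a-b),np.degrees(np.arctan2(*(a-b)[::-1])))
d=cap('side')
m=lambda h,s,v:(((h>11)&(h<30)&(s>60)&(s<160)&(v>165)))
print(rect(d,(260,155,330,202),m,.058))
```

```text
[0.61729852 0.11947828] [ 0.60425323 -0.1173743 ] [0.61077587 0.00105199] 0.23721156116118924 86.84746656252284
[609.5 -20.5 609.8 -21.  196.4  31.6  87.2]
```

send_rows([
  {"x": -0.4,"y": 0.3,"z": -2,"wx": 0.2,"wy": 1.2,"wz": 0,"gripper": 100},
  {"x": 0,"y": 0,"z": -2.2,"wx": 0,"wy": 0,"wz": 0,"gripper": 100},
  {"x": 0,"y": 0,"z": -2.2,"wx": 0,"wy": 0,"wz": 0,"gripper": 100},
  {"x": 0,"y": 0,"z": -1,"wx": 0,"wy": 0,"wz": 0,"gripper": 100},
  {"x": 0,"y": 0,"z": 0,"wx": 0,"wy": 0,"wz": 0,"gripper": 100},
  {"x": 0,"y": 0,"z": 0,"wx": 0,"wy": 0,"wz": 0,"gripper": 100},
])

```text
clock: 25.9
ee_pos: [0.4533, -0.2555, 0.0785]
tcp_rot: [[0.048, 0.999, 0.001], [0.999, -0.048, -0.001], [-0.001, 0.001, -1.0]]
contact_force: [-0.7, -0.2, 0.8]
width: 0.0855
```

```bash
python3 go.py 449 -262 8 -3.7
```

```text
t 25.9 pos [ 453.3 -255.5   78.5] jaw -2.8 w 85.5 F [-0.7 -0.2  0.8] j6 [-29.  19. -17.  54.   0.  63.]
shift cm [-0.43 -0.65 -7.05] turn [ 0.04  0.08 -0.94]
```

send_rows([
  {"x": -0.4,"y": -0.7,"z": -1.4,"wx": 0,"wy": 0,"wz": -0.9,"gripper": 100},
  {"x": 0,"y": -0.1,"z": -1.4,"wx": 0,"wy": 0,"wz": 0,"gripper": 100},
  {"x": -0.1,"y": -0.1,"z": -1.4,"wx": 0,"wy": 0,"wz": 0,"gripper": 100},
  {"x": 0,"y": 0,"z": 0,"wx": 0,"wy": 0,"wz": 0,"gripper": 100},
  {"x": 0,"y": 0,"z": 0,"wx": 0,"wy": 0,"wz": 0,"gripper": 100},
])

```text
clock: 26.32
ee_pos: [0.4522, -0.2639, 0.0395]
tcp_rot: [[0.06, 0.998, 0.006], [0.998, -0.06, -0.003], [-0.003, 0.007, -1.0]]
contact_force: [0.2, -0.7, -0.3]
width: 0.0854
```

```bash
python3 go.py 449 -262 8 -3.7
```

```text
t 26.3167 pos [ 452.2 -263.9   39.5] jaw -3.4 w 85.4 F [ 0.2 -0.7 -0.3] j6 [-30.  21. -20.  48.   0.  63.]
shift cm [-0.32  0.19 -3.15] turn [ 0.18  0.37 -0.26]
```

send_rows([
  {"x": -0.3,"y": 0.2,"z": -1,"wx": 0.2,"wy": 0.4,"wz": -0.3,"gripper": 100},
  {"x": -0.1,"y": 0,"z": -1,"wx": 0,"wy": 0,"wz": 0,"gripper": 100},
  {"x": 0,"y": 0,"z": -0.8,"wx": 0,"wy": 0,"wz": 0,"gripper": 100},
  {"x": 0,"y": 0,"z": 0,"wx": 0,"wy": 0,"wz": 0,"gripper": 100},
  {"x": 0,"y": 0,"z": 0,"wx": 0,"wy": 0,"wz": 0,"gripper": 100},
])

```text
clock: 26.73
ee_pos: [0.4501, -0.2619, 0.0119]
tcp_rot: [[0.065, 0.998, 0.003], [0.998, -0.065, -0.001], [-0.001, 0.003, -1.0]]
contact_force: [-0.4, -0.2, -0.2]
width: 0.0855
```

```bash
python3 go.py 449 -262 8 -3.7
```

```text
t 26.7333 pos [ 450.1 -261.9   11.9] jaw -3.7 w 85.5 F [-0.4 -0.2 -0.2] j6 [-30.  23. -22.  44.   0.  64.]
shift cm [-0.11 -0.01 -0.39] turn [0.08 0.15 0.  ]
```

send_rows([
  {"x": -0.1,"y": 0,"z": -0.3,"wx": 0.1,"wy": 0.1,"wz": 0,"gripper": 100},
  {"x": 0,"y": 0,"z": 0,"wx": 0,"wy": 0,"wz": 0,"gripper": 100},
  {"x": 0,"y": 0,"z": 0,"wx": 0,"wy": 0,"wz": 0,"gripper": 25},
  {"x": 0,"y": 0,"z": 0,"wx": 0,"wy": 0,"wz": 0,"gripper": 25},
  {"x": 0,"y": 0,"z": 0,"wx": 0,"wy": 0,"wz": 0,"gripper": 25},
  {"x": 0,"y": 0,"z": 0,"wx": 0,"wy": 0,"wz": 0,"gripper": 25},
  {"x": 0,"y": 0,"z": 0,"wx": 0,"wy": 0,"wz": 0,"gripper": 25},
  {"x": 0,"y": 0,"z": 0,"wx": 0,"wy": 0,"wz": 0,"gripper": 25},
  {"x": 0,"y": 0,"z": 0,"wx": 0,"wy": 0,"wz": 0,"gripper": 25},
], newtons=50)

```text
clock: 27.48
ee_pos: [0.4495, -0.2622, 0.0096]
tcp_rot: [[0.065, 0.998, 0.002], [0.998, -0.065, -0.0], [0.0, 0.002, -1.0]]
contact_force: [0.2, 0.2, -1.4]
width: 0.0347
```

```bash
python3 go.py 611.5 2.5 130 -3.7
```

```text
t 27.4833 pos [ 449.5 -262.2    9.6] jaw -3.7 w 34.7 F [ 0.2  0.2 -1.4] j6 [-30.  23. -23.  44.   0.  63.]
shift cm [16.2  26.47 12.04] turn [0.   0.11 0.01]
```

send_rows([
  {"x": 0,"y": 0,"z": 2,"wx": 0,"wy": 0,"wz": 0,"gripper": 20},
  {"x": 0,"y": 0,"z": 3,"wx": 0,"wy": 0,"wz": 0,"gripper": 20},
  {"x": 0,"y": 0,"z": 3,"wx": 0,"wy": 0,"wz": 0,"gripper": 20},
  {"x": 0,"y": 0,"z": 3,"wx": 0,"wy": 0,"wz": 0,"gripper": 20},
  {"x": 1,"y": 1.6,"z": 1,"wx": 0,"wy": 0,"wz": 0,"gripper": 20},
  {"x": 1.8,"y": 3,"z": 0,"wx": 0,"wy": 0,"wz": 0,"gripper": 20},
  {"x": 1.8,"y": 3,"z": 0,"wx": 0,"wy": 0,"wz": 0,"gripper": 20},
  {"x": 1.8,"y": 3,"z": 0,"wx": 0,"wy": 0,"wz": 0,"gripper": 20},
  {"x": 1.8,"y": 3,"z": 0,"wx": 0,"wy": 0,"wz": 0,"gripper": 20},
  {"x": 1.8,"y": 3,"z": 0,"wx": 0,"wy": 0,"wz": 0,"gripper": 20},
])

```text
clock: 28.32
ee_pos: [0.5449, -0.0931, 0.1324]
tcp_rot: [[0.077, 0.997, -0.007], [0.997, -0.077, 0.002], [0.002, -0.007, -1.0]]
contact_force: [1.4, -1.3, -3.9]
width: 0.0345
```

```bash
python3 go.py 611.5 2.5 110 -3.7
```

```text
t 28.3167 pos [544.9 -93.1 132.4] jaw -4.4 w 34.5 F [ 1.4 -1.3 -3.9] j6 [-10.  20.  -7.  64.   0.  85.]
shift cm [ 6.66  9.56 -2.24] turn [-0.13 -0.38  0.69]
```

send_rows([
  {"x": 1.6,"y": 2.3,"z": 0,"wx": 0,"wy": -0.4,"wz": 0.6,"gripper": 20},
  {"x": 1.6,"y": 2.3,"z": 0,"wx": 0,"wy": 0,"wz": 0,"gripper": 20},
  {"x": 1.3,"y": 1.9,"z": 0,"wx": 0,"wy": 0,"wz": 0,"gripper": 20},
  {"x": 0.6,"y": 0.9,"z": -0.5,"wx": 0,"wy": 0,"wz": 0,"gripper": 20},
  {"x": 0,"y": 0,"z": -0.5,"wx": 0,"wy": 0,"wz": 0,"gripper": 20},
  {"x": 0,"y": 0,"z": 0,"wx": 0,"wy": 0,"wz": 0,"gripper": 20},
  {"x": 0,"y": 0,"z": 0,"wx": 0,"wy": 0,"wz": 0,"gripper": 20},
])

```text
clock: 28.9
ee_pos: [0.5977, -0.0087, 0.1176]
tcp_rot: [[0.058, 0.998, -0.005], [0.998, -0.058, 0.003], [0.003, -0.006, -1.0]]
contact_force: [0.0, -0.2, -4.2]
width: 0.0349
```

```bash
python3 go.py 611.5 2.5 90 -3.7
```

```text
t 28.9 pos [597.7  -8.7 117.6] jaw -3.3 w 34.9 F [ 0.  -0.2 -4.2] j6 [-1. 24. -2. 64.  0. 92.]
shift cm [ 1.38  1.12 -2.76] turn [-0.2  -0.31 -0.4 ]
```

send_rows([
  {"x": 0.7,"y": 0.6,"z": -0.8,"wx": -0.2,"wy": -0.3,"wz": -0.4,"gripper": 20},
  {"x": 0.6,"y": 0.5,"z": -0.8,"wx": 0,"wy": 0,"wz": 0,"gripper": 20},
  {"x": 0,"y": 0,"z": -0.6,"wx": 0,"wy": 0,"wz": 0,"gripper": 20},
  {"x": 0,"y": 0,"z": 0,"wx": 0,"wy": 0,"wz": 0,"gripper": 20},
  {"x": 0,"y": 0,"z": 0,"wx": 0,"wy": 0,"wz": 0,"gripper": 20},
])

```text
clock: 29.32
ee_pos: [0.6099, -0.0004, 0.0927]
tcp_rot: [[0.07, 0.998, -0.002], [0.998, -0.07, -0.001], [-0.001, -0.002, -1.0]]
contact_force: [-0.1, -0.2, -3.3]
width: 0.0347
```

```bash
python3 go.py 611.5 2.5 68 -3.7
```

```text
t 29.3167 pos [ 6.099e+02 -4.000e-01  9.270e+01] jaw -4.0 w 34.7 F [-0.1 -0.2 -3.3] j6 [-0. 26. -3. 61. -0. 94.]
shift cm [ 0.16  0.29 -2.47] turn [ 0.07 -0.11  0.33]
```

send_rows([
  {"x": 0.2,"y": 0.3,"z": -0.6,"wx": 0,"wy": -0.1,"wz": 0.3,"gripper": 20},
  {"x": 0.1,"y": 0,"z": -0.6,"wx": 0,"wy": 0,"wz": 0,"gripper": 20},
  {"x": 0.1,"y": 0,"z": -0.5,"wx": 0,"wy": 0,"wz": 0,"gripper": 20},
  {"x": 0,"y": 0,"z": 0,"wx": 0,"wy": 0,"wz": 0,"gripper": 20},
  {"x": 0,"y": 0,"z": 0,"wx": 0,"wy": 0,"wz": 0,"gripper": 20},
])

```text
clock: 29.73
ee_pos: [0.614, 0.0021, 0.074]
tcp_rot: [[0.065, 0.998, -0.0], [0.998, -0.065, -0.001], [-0.001, 0.0, -1.0]]
contact_force: [0.2, 0.8, -2.9]
width: 0.0346
```

```bash
python3 go.py 611.5 2.5 68 -3.7
```

```text
t 29.7333 pos [614.    2.1  74. ] jaw -3.8 w 34.6 F [ 0.2  0.8 -2.9] j6 [ 0. 27. -4. 59. -0. 94.]
shift cm [-0.25  0.04 -0.6 ] turn [ 0.08 -0.    0.05]
```

send_rows([
  {"x": -0.2,"y": 0,"z": -0.3,"wx": 0,"wy": 0,"wz": 0,"gripper": 20},
  {"x": 0,"y": 0,"z": -0.2,"wx": 0,"wy": 0,"wz": 0,"gripper": 20},
  {"x": 0,"y": 0,"z": 0,"wx": 0,"wy": 0,"wz": 0,"gripper": 20},
  {"x": 0,"y": 0,"z": 0,"wx": 0,"wy": 0,"wz": 0,"gripper": 20},
])

```text
clock: 30.07
ee_pos: [0.6118, 0.002, 0.0687]
tcp_rot: [[0.065, 0.998, 0.0], [0.998, -0.065, -0.001], [-0.001, 0.0, -1.0]]
contact_force: [0.3, -0.7, -4.5]
width: 0.0348
```

```bash
python3 go.py 611.5 2.5 68 -3.7
```

```text
t 30.0667 pos [611.8   2.   68.7] jaw -3.8 w 34.8 F [ 0.3 -0.7 -4.5] j6 [ 0. 27. -5. 58. -0. 94.]
shift cm [-0.03  0.05 -0.07] turn [0.08 0.01 0.05]
```

send_rows([
  {"x": 0,"y": 0,"z": -0.1,"wx": 0,"wy": 0,"wz": 0,"gripper": 20},
  {"x": 0,"y": 0,"z": 0,"wx": 0,"wy": 0,"wz": 0,"gripper": 20},
  {"x": 0,"y": 0,"z": 0,"wx": 0,"wy": 0,"wz": 0,"gripper": 20},
  {"x": 0,"y": 0,"z": 0,"wx": 0,"wy": 0,"wz": 0,"gripper": 20},
])

```text
clock: 30.4
ee_pos: [0.612, 0.002, 0.0681]
tcp_rot: [[0.066, 0.998, 0.001], [0.998, -0.066, -0.001], [-0.001, 0.001, -1.0]]
contact_force: [-0.2, 0.5, -4.2]
width: 0.0349
```

```bash
python3 go.py 611.5 2.5 68 -3.7
```

```text
t 30.4 pos [612.    2.   68.1] jaw -3.8 w 34.9 F [-0.2  0.5 -4.2] j6 [ 0. 27. -5. 58. -0. 94.]
shift cm [-0.05  0.05 -0.01] turn [0.08 0.06 0.06]
```

send_rows([
  {"x": 0,"y": 0,"z": -0.1,"wx": 0,"wy": 0,"wz": 0,"gripper": 20},
  {"x": 0,"y": 0,"z": 0,"wx": 0,"wy": 0,"wz": 0,"gripper": 20},
  {"x": 0,"y": 0,"z": 0,"wx": 0,"wy": 0,"wz": 0,"gripper": 80},
  {"x": 0,"y": 0,"z": 0,"wx": 0,"wy": 0,"wz": 0,"gripper": 80},
  {"x": 0,"y": 0,"z": 0,"wx": 0,"wy": 0,"wz": 0,"gripper": 80},
  {"x": 0,"y": 0,"z": 0,"wx": 0,"wy": 0,"wz": 0,"gripper": 80},
  {"x": 0,"y": 0,"z": 1,"wx": 0,"wy": 0,"wz": 0,"gripper": 80},
  {"x": 0,"y": 0,"z": 2,"wx": 0,"wy": 0,"wz": 0,"gripper": 80},
  {"x": 0,"y": 0,"z": 3,"wx": 0,"wy": 0,"wz": 0,"gripper": 80},
  {"x": 0,"y": 0,"z": 4,"wx": 0,"wy": 0,"wz": 0,"gripper": 80},
])

```text
clock: 31.23
ee_pos: [0.6085, 0.002, 0.1657]
tcp_rot: [[0.065, 0.998, -0.009], [0.998, -0.065, -0.001], [-0.002, -0.009, -1.0]]
contact_force: [1.7, -0.1, -0.5]
width: 0.0687
```

send_rows([
  {"x": -2,"y": 0,"z": 3,"wx": 0,"wy": 0,"wz": 0,"gripper": 80},
  {"x": -3,"y": 0,"z": 1,"wx": 0,"wy": 0,"wz": 0,"gripper": 80},
  {"x": -3,"y": 0,"z": 0,"wx": 0,"wy": 0,"wz": 0,"gripper": 80},
  {"x": -3,"y": 0,"z": 0,"wx": 0,"wy": 0,"wz": 0,"gripper": 80},
  {"x": -3,"y": 0,"z": 0,"wx": 0,"wy": 0,"wz": 0,"gripper": 80},
  {"x": -3,"y": 0,"z": 0,"wx": 0,"wy": 0,"wz": 0,"gripper": 80},
  {"x": 0,"y": 0,"z": 0,"wx": 0,"wy": 0,"wz": 0,"gripper": 80},
  {"x": 0,"y": 0,"z": 0,"wx": 0,"wy": 0,"wz": 0,"gripper": 80},
])

```text
clock: 31.9
ee_pos: [0.4363, 0.002, 0.2234]
tcp_rot: [[0.065, 0.998, 0.014], [0.998, -0.065, -0.001], [-0.0, 0.014, -1.0]]
contact_force: [0.8, 0.6, -0.1]
width: 0.0684
```

```bash
python3 go.py
python3 - <<'E'
from h import *
d=cap('top');im=d['img'];d2=cap('side')
cv2.imwrite('pics/t9.png',im); crop(d2['img'],220,110,440,260,3.5,'pics/s9.png')
m=lambda h,s,v:(h>22)&(h<35)&(s>100)&(v>180)
print(rect(d,(310,150,345,185),m,.1),rect(d2,(280,145,315,185),lambda h,s,v:(h>18)&(h<35)&(s>130)&(v>190),.1))
crop(im,250,140,400,250,5,'pics/t9c.png')
print('tape',rect(d,(160,210,200,250),lambda h,s,v:(h>25)&(h<35)&(s>150)&(v>190),.022),'jar',rect(d,(460,212,485,235),lambda h,s,v:(v<70),.048))
E
```

```text
t 31.9 pos [436.3   2.  223.4] jaw -3.8 w 68.4 F [ 0.8  0.6 -0.1] j6 [  0.   5. -13.  71.  -0.  94.]
[609.3  -3.1 608.4  -7.1  95.2  35.4  86. ] [611.4   3.4 611.3   3.5  35.2  35.   77. ]
tape [446.1 417.3 446.3 417.5  67.7  68.3  45.9] jar [ 463.8 -403.9  464.1 -404.1   46.6   41.9   87.9]
```

View pics/t9.png

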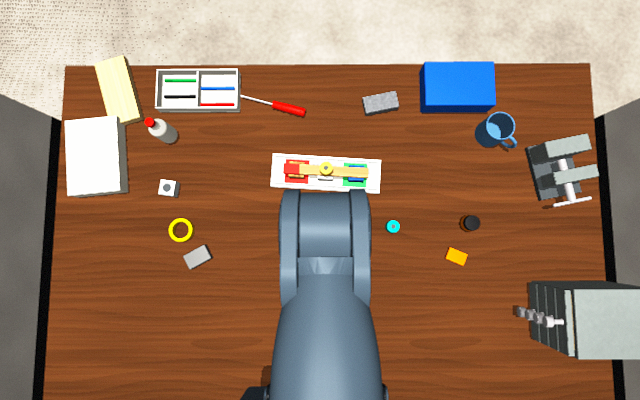

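View pics/t9c.png

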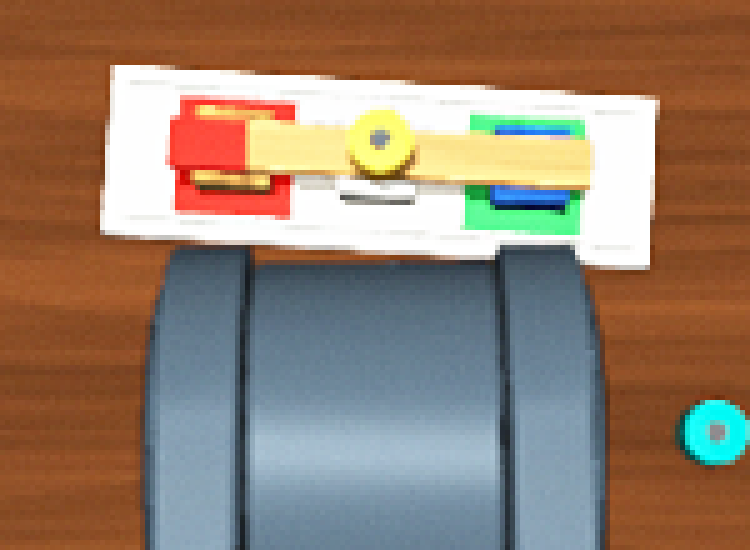

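View pics/s9.png

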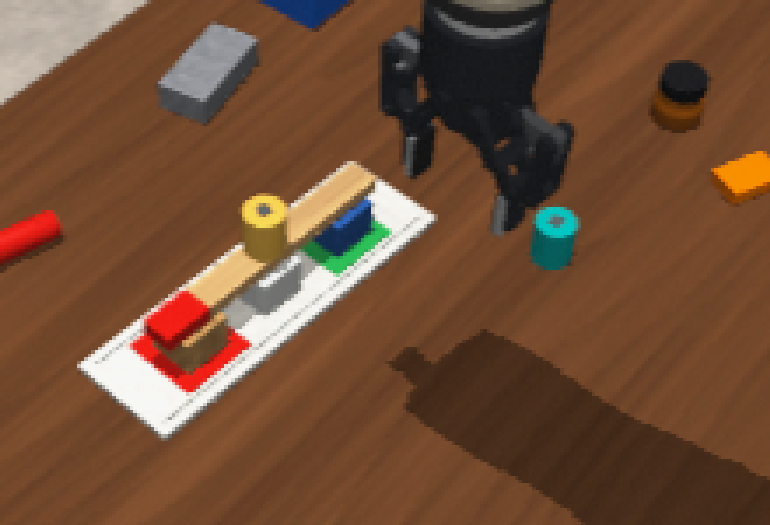

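The weight stands upright on the middle of the spar, at about (326,168) in the top view; the side camera gives (611.4, 3.4) mm. The tape and jar have not moved and the gripper is clear, so I'm handing in.

```bash
python3 -c "
from workcell import close_job;print(close_job())"
```

```text
the job is handed in; nothing more can be done
None
```

The spar is set up as asked and the job was handed in at about 32 s of the 144 s allowed. The hand-in gives no verdict. I stood the props on the board (cork on red, blue on green, the right-hand metal one in the middle), laid the spar across them with its red end over the red card, and stood the brass weight on top.

**Last checks:**
- **Props:** each measured within about 2–3 mm of its place, before the spar went on. They were not measured again, but looked upright in the final pictures.
- **Spar:** its centre came out at (611, 1) mm against the board's middle at (611.6, 3), and it is within about 1° of the board's line. This was from the top camera.
- **Weight:** it looks upright, and the side camera put it at (611.4, 3.4) mm, about 1 mm from the board's middle.
- **Tape and jar:** neither moved measurably, and the gripper was well clear at the end.

**Failed or disagreeing checks:**
- **Cameras:** they differ by 2–3 mm in y throughout, more for the cork prop's last reading, so I used their mean.
- **Masks:** some colour masks failed. Both automatic spar fits and the top-camera weight fit picked up neighbouring surfaces, so I used the spar's hand-picked end points and the side-camera weight fit instead. The first side-camera fits of the metal prop and the jar were also unusable.

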